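# Load gel cassettes into a slanted drain rack

## Task

Take the two tall gel cassettes out of their bench stands and load each into the slanted drain rack, into the empty slot of its own width (the thin one in the empty narrow slot, the thick one in the empty wide slot), pushed or lowered fully down to the slot floor. Lower them gently, do not drop them, leave the small cassettes that are already in the rack where they are, and do not knock or shift the other things on the bench.

Things in the scene. Friction and masses are not known exactly. Their poses are not given: they have to be found in the camera images.
- thin_center (a point): Centre of the thin gel cassette: a flat glass plate in a grey plastic frame, 100 mm wide (its x axis), 9 mm thick (y), 115 mm high (z), about 0.22 kg. It starts upright in a fixed white bench stand: bottom edge 12 mm above the table, between two 14 mm thick cheeks (1.5 mm play each side) that end 40 mm above the table. Front and back are alike.
- thin_foot (a point): Middle of the thin cassette's bottom edge, 57.5 mm below its centre along its z; same axes.
- thick_center (a point): Centre of the thick gel cassette: same look, 100 mm wide (x), 15 mm thick (y), 165 mm high (z), about 0.40 kg. It starts upright in a like bench stand (bottom edge 12 mm above the table, cheeks end 40 mm above it).
- thick_foot (a point): Middle of the thick cassette's bottom edge, 82.5 mm below its centre along its z; same axes.
- slot0 (a point): Centre of the floor of slot 0 of the drain rack; a narrow slot (11.4 mm, for a 9 mm cassette). Fixed steel rack, white dividers; five slots side by side 26 mm apart along its y, slot0 at the lowest y. Axes: the rack's, upright, turned only about vertical. Slots lean 30 degrees: up out of a slot is (-0.5, 0, 0.866) in these axes, up and towards the robot.
- slot1 (a point): Centre of the floor of slot 1 of the drain rack; a wide slot (17.4 mm, for a 15 mm cassette). A seated cassette leans likewise: its width along (0.866, 0, 0.5), thickness along the rack's y, foot at this point within 3 mm. Each slot is 104 mm long for the 100 mm width. Axes as slot0.
- slot2 (a point): Centre of the floor of slot 2 of the drain rack; a narrow slot (11.4 mm, for a 9 mm cassette). Floor centres are 52 mm above the table; the floors slope 30 degrees, square to the lean. Axes as slot0.
- slot3 (a point): Centre of the floor of slot 3 of the drain rack; a wide slot (17.4 mm, for a 15 mm cassette). Dividers (11.6 mm thick) and end walls rise 50 mm from the slot floor along the lean; the dividers' peaked tops go 6 mm higher and the end walls' flared lips 18 mm higher, to lead a card in. Axes as slot0.
- slot4 (a point): Centre of the floor of slot 4 of the drain rack; a narrow slot (11.4 mm, for a 9 mm cassette). Axes and geometry as slot0 to slot3.
- plate_a_center (a point): Centre of a small cassette already standing in one of the rack's narrow slots, leaning with it: 100 mm wide, 9 mm thick, 65 mm along the lean. This point lies 32.5 mm up the lean from its slot's floor centre, that is at (-16, 0, +28) mm in the rack's axes from it. Axes: the rack's. Not fixed: leave it alone.
- plate_b_center (a point): Centre of a small cassette already standing in one of the rack's narrow slots, leaning with it: 100 mm wide, 9 mm thick, 65 mm along the lean. This point lies 32.5 mm up the lean from its slot's floor centre, that is at (-16, 0, +28) mm in the rack's axes from it. Axes: the rack's. Not fixed: leave it alone.
- plate_c_center (a point): Centre of a small cassette already standing in one of the rack's wide slots, leaning with it: 100 mm wide, 15 mm thick, 65 mm along the lean. This point lies 32.5 mm up the lean from its slot's floor centre, that is at (-16, 0, +28) mm in the rack's axes from it. Axes: the rack's. Not fixed: leave it alone.
- tin_center (a point): Bystander: tin of radius 37 mm with paper rolls, 158 mm high; this point is half-way up.
- reagent_center (a point): Bystander: bottle of radius 33 mm, 150 mm high; this point is half-way up.
- lamp_center (a point): Bystander: squat glass spirit lamp of radius 37 mm, 78 mm high; this point is half-way up.
- beaker_center (a point): Bystander: glass beaker of radius 36 mm, 85 mm high; this point is half-way up.
- jar_center (a point): Bystander: jar of radius 36 mm, 80 mm high; this point is half-way up.
- cap1_center (a point): Bystander: black cap of radius 17 mm, 40 mm high; this point is half-way up.
- cap2_center (a point): Bystander: black cap of radius 17 mm, 40 mm high; this point is half-way up.
- packets_center (a point): Bystander: pile of paper packets 120 x 90 x 18 mm; this point is half-way up.

How it is judged:
At the end, for the whole second after the job is handed in: Thin cassette released in a narrow slot, thick one in a wide slot: foot within 6 mm of the slot floor centre, leaning 24 to 36 degrees, thickness along the rack row within 5 degrees, at rest (under 20 mm/s); the three small cassettes within 15 mm of where they were ((distance between thin_foot and slot0 below 0.006 m or distance between thin_foot and slot2 below 0.006 m or distance between thin_foot and slot4 below 0.006 m) and angle between thin_foot's own z axis and vertical between 0.42 and 0.63 rad and angle between the y axis of each of thin_foot, thick_foot and the y axis of slot0, either way round below 0.09 rad and linear speed of each of thin, thick below 0.02 m/s and contact force between the fingers and thin below 0.1 N and (distance between thick_foot and slot1 below 0.006 m or distance between thick_foot and slot3 below 0.006 m) and angle between thick_foot's own z axis and vertical between 0.42 and 0.63 rad and contact force between the fingers and thick below 0.1 N and distance of each of plate_a_center, plate_b_center, plate_c_center from where it was at the start of the episode below 0.015 m); the robot touches nothing.
It fails at once if The thin cassette was dropped (moving faster than 0.45 m/s while not held) (linear speed of thin above 0.45 m/s and contact force between the fingers and thin below 0.1 N).
It fails at once if The thick cassette was dropped (moving faster than 0.45 m/s while not held) (linear speed of thick above 0.45 m/s and contact force between the fingers and thick below 0.1 N).
It fails at once if A small cassette in the rack was moved more than 25 mm (distance of any of plate_a_center, plate_b_center, plate_c_center from where it was at the start of the episode above 0.025 m).
It fails at once if Another thing on the bench was shifted more than 30 mm (distance of any of tin_center, reagent_center, lamp_center, beaker_center, cap1_center, cap2_center, packets_center, jar_center from where it was at the start of the episode above 0.03 m).
It also fails if it takes over 66 s, if anything falls off the work surface, if the arm or the gripper's body presses on something with over 40 N, if the wrist force passes 120 N, or if a joint passes its speed limit or range.

## Robot

A 7-joint arm with a two-finger parallel gripper is mounted at the origin on the work surface. World frame = base frame: x ahead of the robot, y to its left, z up, the work surface at z = 0. Lengths are in m, angles in rad, forces in N, time in s.
With the tool pointing down it reaches from about 0.425 to 0.95 m from the base axis. Payload 4.7 kg.
Tool frame: the origin (TCP) lies midway between the tips of the shut fingers; the grasp point (between the pads) lies 19 mm behind it; z points along the fingers, y is the direction in which the jaws open and shut (so a half turn about z gives the same grasp; the last joint's range is limited). The gripper opens to 85 mm and grips with 20 to 120 N. Pads are 22 mm wide; open, the fingers measure 114 mm over their backs; the gripper's body (76 mm by 85 mm) begins 54 mm behind the grasp point. The pads swing forward as they close: fully open they stand 13 mm farther back than shut.
Start: joints at [-1.259, 0.469, -0.049, 1.532, 0.024, 1.141, -0.082], TCP at [0.226, 0.636, 0.196] pointing down, gripper open.
Joint ranges: [-2.59, 2.59], [-0.33, 1.99], [-1.39, 1.29], [0.1, 2.45], [-1.04, 4.18], [0.21, 1.99], [-2.66, 2.66]. Speed limits (rad/s): [2.57, 2.57, 3.14, 3.14, 3.14, 3.14, 3.14].

## Interface

Orientations are given as a 3x3 rotation matrix whose columns are the frame's x, y, z axes.
In Python, from cell import robot gives the robot as it stands.
- The arm moves only by the shell command python3 -m creep 'ROWS' [OPENING]. ROWS is JSON, a list of rows, each a list of 2 entries, a list of its own where there are three numbers: the shift along the world's x, y, z normalised to -1 to 1, where 1 is 0.06 m, then the turn, a rotation vector about the world's x, y, z normalised to -1 to 1, where 1 is 1.5 rad. In form: [[[dx, dy, dz], [wx, wy, wz]], ...]. A call has 1 to 12 rows; each row shifts and turns the pose as measured when the row begins; what a row does not reach is not made up. A row lasts 1/8 s, in which the tool goes at most 62.5 mm and 10.7 degrees, less where a joint would pass 70% of its speed; a pose out of reach is approached as far as the arm can. A call with a number of a shift or a turn outside -1 to 1 is refused whole. A call with a gripper value outside its range is refused whole. OPENING is the closure, from -1 (fully open) to 1 (shut), so that 0 is half open, set as the call begins (- or left out, the last holds). The fingers move at their own pace and stop on an object; the grip force is fixed at half the most. Time passes only in rows, so rows that do not move let the fingers close. It gives the time, the measured TCP pose, the force and the opening at its end, in the units of the state.
- robot.get_state(): the state, without advancing time (a new reading comes with each control period).
- robot.read_camera(name): name is "scene" or "top" or "wrist"; returns the picture (384x512x3 uint8, red, green, blue); there is no depth.
- robot.camera_model(name): a dict with "fx", "fy", "cx", "cy" (pixels), "k1" (the pictures are not rectified: a ray, as slopes to the right and down, at radius r is drawn at 1 + k1 r^2 times it, then the intrinsics apply), "cam_to_world" (4x4, takes a point from camera to world coordinates); the wrist camera has in their place "T_tool_cam" (4x4, takes a point from camera to tool coordinates, whose origin is the TCP and whose axes are the flange's). Camera axes: x right, y down, z forward; pixel columns grow to the right and rows downward; lengths in m; the calibration is good to about 2 mm. A picture is of the moment at which its call begins: read the wrist's pose just before it. camera_model takes no time and is no camera call.
- robot.job_done(): hands the job in, once; it reports no verdict.
The state is a dict: "clock": time; "qpos": joint angles; "dq": joint speeds; "joint_efforts": joint torques, N m; "eef_pos": TCP position; "orientation": TCP orientation; "wrist_force": force on the tool from outside, world axes, zero at the start; "moment": the same for the moment, N m; "gripper_width": opening from 0.0 (shut) to 1.0 (fully open).
Only numpy, scipy, OpenCV 4.12 (cv2) and the standard library are available. Lean on these libraries where they do the work, as an engineer would, in place of code of your own. Each camera call takes 0.05 s, during which the arm holds its last target. There are 200 camera calls.

## Working session

There is one attempt and no reset: what is moved stays moved. The work goes in short steps, Python scripts to look and compute and a shell command to move; the robot and the scene stay as the last step left them, time stands still between calls to the robot, and variables do not carry over. Pictures are saved under pics/ and viewed, about 8 in all and at most 12, crops included, and the job is handed in when it is done.

```bash
mkdir -p pics; ls
cat > h.py <<'E'
import numpy as np, cv2
from cell import robot
def snap(n,f):
    im=robot.read_camera(n); cv2.imwrite('pics/'+f,im[:,:,::-1]); return im
def cam(n,st=None):
    m=robot.camera_model(n)
    if n=='wrist':
        st=st or robot.get_state(); T=np.eye(4); T[:3,:3]=np.array(st['orientation']).reshape(3,3); T[:3,3]=st['eef_pos']
        T=T@np.array(m['T_tool_cam'])
    else: T=np.array(m['cam_to_world'])
    return m,T
def ray(c,u,v):
    m,T=c; x=(u-m['cx'])/m['fx']; y=(v-m['cy'])/m['fy']; a,b=x,y
    for _ in range(30):
        s=1+m['k1']*(a*a+b*b); a,b=x/s,y/s
    return T[:3,3],T[:3,:3]@np.array([a,b,1.])
def onz(c,u,v,z):
    o,d=ray(c,u,v); return o+d*(z-o[2])/d[2]
def proj(c,p):
    m,T=c; q=T[:3,:3].T@(np.array(p)-T[:3,3]); a,b=q[0]/q[2],q[1]/q[2]; s=1+m['k1']*(a*a+b*b)
    return np.array([m['fx']*a*s+m['cx'],m['fy']*b*s+m['cy']])
def tri(c1,p1,c2,p2):
    o1,d1=ray(c1,*p1); o2,d2=ray(c2,*p2)
    s=np.linalg.lstsq(np.c_[d1,-d2],o2-o1,rcond=None)[0]
    a,b=o1+s[0]*d1,o2+s[1]*d2; return (a+b)/2,np.linalg.norm(a-b)
E
python3 - <<'E'
from h import *
np.set_printoptions(precision=4,suppress=True)
a=snap('scene','a0.png');b=snap('top','b0.png')
cv2.imwrite('pics/ab.png',cv2.resize(np.vstack([a,b])[:,:,::-1],None,fx=.78,fy=.78))
cv2.imwrite('pics/top.png',cv2.resize(b[:,:,::-1],(800,600)));cv2.imwrite('pics/scene.png',cv2.resize(a[:,:,::-1],(800,600)))
for n in('scene','top'): m,T=cam(n);print(n,m['fx'],m['k1'],T)
print(robot.camera_model('wrist'));print(robot.get_state())
E
```

```text
pics
scene 372.5660470820055 -0.12314241159167888 [[ 0.6509  0.5711 -0.5001  0.9957]
 [ 0.759  -0.5038  0.4125 -0.3665]
 [-0.0164 -0.6481 -0.7614  0.7528]
 [ 0.      0.      0.      1.    ]]
top 471.7928978143302 -0.03569261104390763 [[ 0.0163 -0.9863  0.1642  0.3891]
 [-0.9995 -0.0119  0.0278 -0.0044]
 [-0.0255 -0.1646 -0.986   1.1086]
 [ 0.      0.      0.      1.    ]]
{'fx': 266.4196069670626, 'fy': 266.4196069670626, 'cx': 252.78935489033287, 'cy': 193.69002815602113, 'k1': -0.06146738219381978, 'T_tool_cam': array([[-0.0005, -0.9532, -0.3024,  0.0766],
       [ 1.    , -0.0004, -0.0003, -0.0003],
       [ 0.0002, -0.3024,  0.9532, -0.1783],
       [ 0.    ,  0.    ,  0.    ,  1.    ]])}
{'clock': 0.1, 'qpos': array([-1.2589,  0.4694, -0.0486,  1.5336,  0.0241,  1.141 , -0.0823]), 'dq': array([ 0.0015, -0.0016, -0.0011, -0.0031,  0.0001,  0.0012,  0.0007]), 'joint_efforts': array([  0.0008, -51.1516,  -0.0469, -23.839 ,   0.0108,   0.0044,
         0.    ]), 'eef_pos': array([0.2254, 0.6356, 0.1947]), 'orientation': array([[-0.9425,  0.3342, -0.0005],
       [ 0.3342,  0.9425, -0.0017],
       [-0.    , -0.0018, -1.    ]]), 'wrist_force': array([-0.488 , -0.637 ,  0.2581]), 'moment': array([-0.0344, -0.0116,  0.0262]), 'gripper_width': 1.0037718494901189}
```

View pics/top.png

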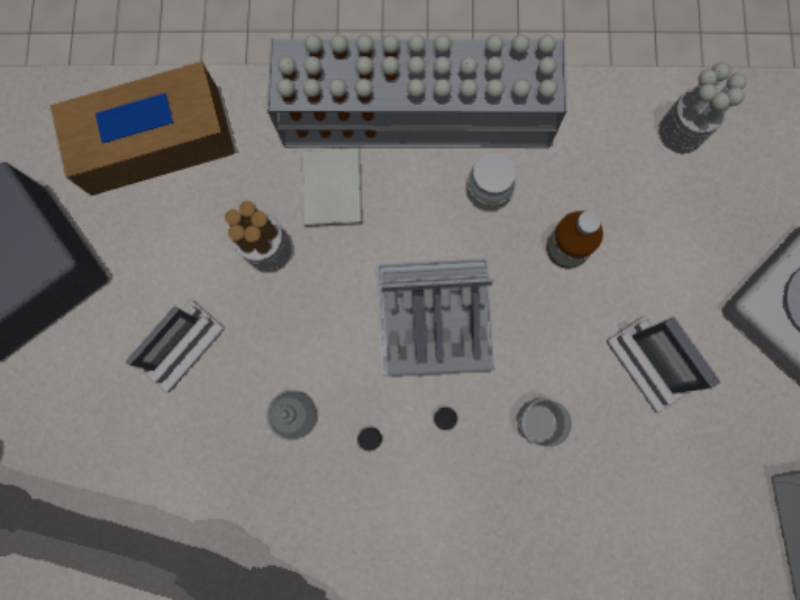

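View pics/scene.png

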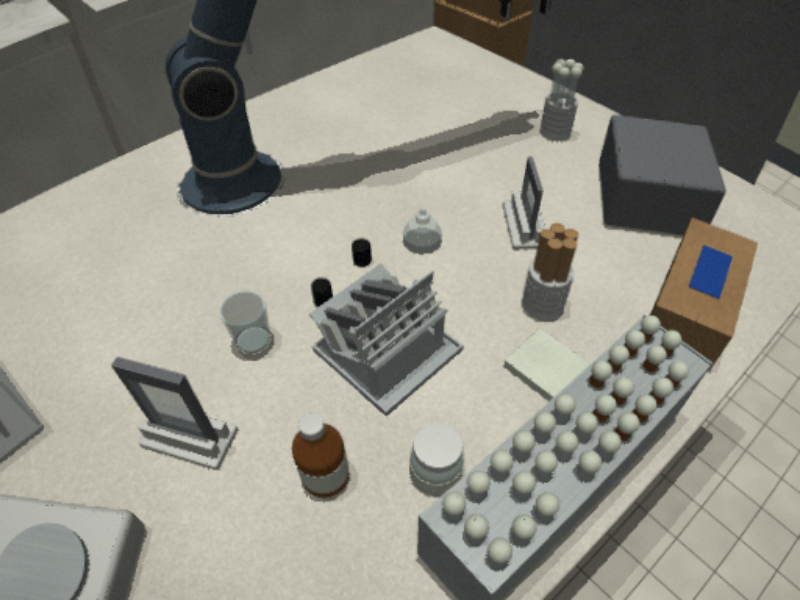

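The top view shows the left stand near (175,345), the right stand near (660,360) and the rack near (435,318), in 800-px coordinates. The scene view shows the same layout. Next I'll enlarge these three.

Run:
```python
import cv2,numpy as np
b=cv2.imread('pics/b0.png');a=cv2.imread('pics/a0.png')
f=lambda im,x,y,w,h:cv2.resize(im[y:y+h,x:x+w],(400,300),interpolation=cv2.INTER_CUBIC)
m=np.vstack([np.hstack([f(b,75,185,80,60),f(b,385,195,80,60)]),np.hstack([f(b,230,160,100,75),f(a,195,165,108,81)])])
cv2.imwrite('pics/m1.png',np.clip(m*1.3,0,255).astype(np.uint8))
```

```text
(no output)
```

View pics/m1.png

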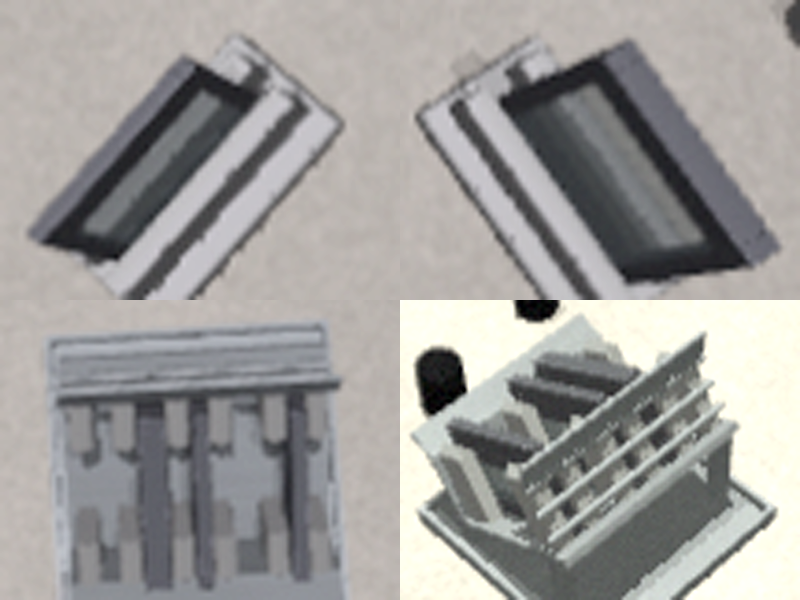

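The left cassette is the thin one and the right is the thick one. In the rack, slot 4 (leftmost, narrow) and slot 1 (wide, second from right) are empty.

Run:
```python
from h import *
np.set_printoptions(precision=4,suppress=True)
c=cam('top')
def L(name,pts,ox,oy,s,z):
    P=np.array([onz(c,ox+x/s,oy+y/s,z) for x,y in pts]);print(name,P[:,:2].tolist(),'mean',P.mean(0));return P
P=L('thin',[(28,235),(185,55),(206,64),(48,245)],75,185,5,.127); print(np.degrees(np.arctan2(*(P[1]-P[0])[1::-1])), np.linalg.norm(P[1]-P[0]))
P=L('thick',[(210,50),(235,38),(380,245),(352,263)],385,195,5,.177);print(np.degrees(np.arctan2(*(P[2]-P[1])[1::-1])),np.linalg.norm(P[2]-P[1]))
# plates low (near) ends: top corner z=.052+.0563-.025
for n,x,y in(('c low',157,587),('b low',207,587),('a low',300,580)):L(n,[(x,y)],230,160,4,.083)
L('lip',[(55,395),(340,382)],230,160,4,.13)
```

```text
thin [[0.4711339907209951, 0.3865192590362318], [0.5490411690963262, 0.32416491042306805], [0.5452646275960915, 0.31482760764371986], [0.46704728521218464, 0.3775927714466057]] mean [0.5081 0.3508 0.127 ]
-38.67263390258363 0.09978774089725455
thick [[0.530397682854257, -0.3242669670936825], [0.5353447122252615, -0.3344293432064086], [0.4538367774861959, -0.38778071432382044], [0.44666876658466054, -0.37640838236263136]] mean [ 0.4916 -0.3557  0.177 ]
-146.7930739265822 0.0974161805119436
c low [[0.321988227722256, -0.01389807047832246]] mean [ 0.322  -0.0139  0.083 ]
b low [[0.3224451778484355, -0.04041571773444521]] mean [ 0.3224 -0.0404  0.083 ]
a low [[0.3269002708346215, -0.0896724975571763]] mean [ 0.3269 -0.0897  0.083 ]
lip [[0.42089297844488005, 0.04011687136198721], [0.4297214174236774, -0.10632289314810989]] mean [ 0.4253 -0.0331  0.13  ]
```

```bash
python3 -m creep '[[[0.2,-0.7,0.15],[0,0,-0.05]],[[0.2,-0.7,0.15],[0,0,-0.05]],[[0.2,-0.7,0.15],[0,0,-0.05]],[[0.2,-0.7,0.15],[0,0,-0.05]],[[0.2,-0.7,0.15],[0,0,-0.023]],[[0.2,-0.7,0.15],[0,0,0]],[[0.6,-0.1,0],[0,0,0]],[[0.6,-0.1,0],[0,0,0]],[[0.6,-0.1,0],[0,0,0]],[[0.6,-0.1,0],[0,0,0]],[[0.6,-0.1,0],[0,0,0]],[[0.5,-0.1,0],[0,0,0]]]' -1
python3 - <<'E'
from h import *
np.set_printoptions(precision=4,suppress=True)
s=robot.get_state();im=snap('wrist','w1.png');cv2.imwrite('pics/w1v.png',cv2.resize(im[:,:,::-1],(768,576)))
import pickle;pickle.dump(s,open('w1.pkl','wb'))
print(s)
E
```

```text
clock: 1.6
eef_pos: [0.5094, 0.3353, 0.2448]
orientation: [[-0.777, 0.629, -0.008], [0.629, 0.777, -0.007], [0.002, -0.011, -1.0]]
wrist_force: [1.0, -0.5, 0.8]
gripper_width: 1.003
{'clock': 1.6, 'qpos': array([-0.815 ,  0.3302,  0.2148,  1.6364, -0.0732,  1.1938,  0.3062]), 'dq': array([ 0.2866,  0.3032,  0.0864, -0.4014, -0.0923,  0.1164,  0.3878]), 'joint_efforts': array([ -0.8847, -44.3508,   2.3978, -23.1525,   0.144 ,  -0.0537,
        -0.3065]), 'eef_pos': array([0.5094, 0.3353, 0.2448]), 'orientation': array([[-0.7771,  0.6294, -0.0082],
       [ 0.6294,  0.777 , -0.0071],
       [ 0.0019, -0.0107, -0.9999]]), 'wrist_force': array([ 0.9508, -0.5099,  0.8195]), 'moment': array([ 0.0447, -0.0231, -0.0485]), 'gripper_width': 1.00334718898768}
```

View pics/w1v.png

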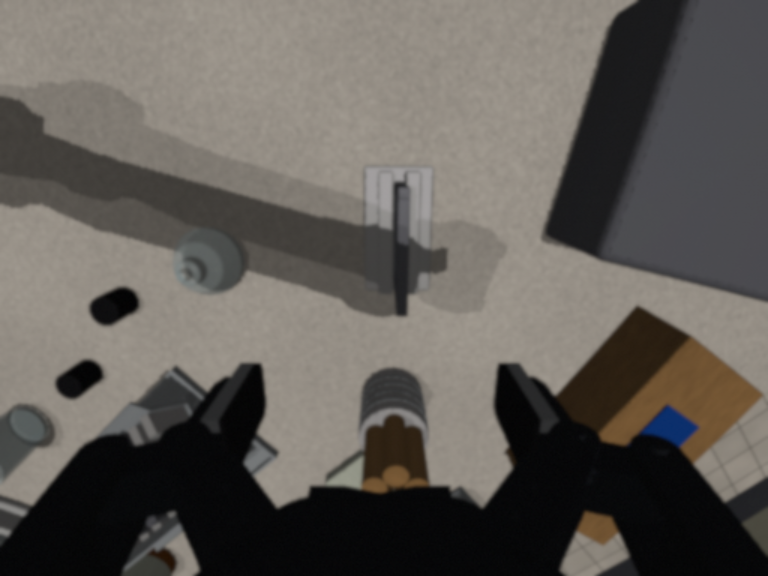

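The wrist view shows the thin cassette's top edge running from (402,184) to (401,314), nearly parallel to image vertical. The tin is just ahead of it at (393,400).

Run:
```python
from h import *;import pickle
np.set_printoptions(precision=4,suppress=True)
c=cam('wrist',pickle.load(open('w1.pkl','rb')))
A=onz(c,402/1.5,184/1.5,.127);B=onz(c,401/1.5,315/1.5,.127)
print(A,B,(A+B)/2,np.linalg.norm(A-B),np.degrees(np.arctan2(*(B-A)[1::-1])))
print('tin rim',onz(c,393/1.5,425/1.5,.12),onz(c,360/1.5,425/1.5,.12),onz(c,427/1.5,425/1.5,.12))
t=cam('top');print('tin top view',onz(t,256*.64,237*.64,.12),'rolls',[onz(t,x*.64,y*.64,.158)[:2] for x,y in((234,217),(247,209),(259,219),(252,233),(237,232))])
s=robot.get_state();print(s['eef_pos'],s['clock'])
```

```text
[0.4697 0.3869 0.127 ] [0.5484 0.3241 0.127 ] [0.5091 0.3555 0.127 ] 0.1007208572247081 -38.54125327889987
tin rim [0.6295 0.252  0.12  ] [0.611  0.2289 0.12  ] [0.6486 0.2758 0.12  ]
tin top view [0.6491 0.2189 0.12  ] rolls [array([0.6666, 0.2415]), array([0.6779, 0.2244]), array([0.6641, 0.2075]), array([0.6446, 0.216 ]), array([0.6458, 0.2363])]
[0.5137 0.3329 0.2446] 1.65
```

```bash
python3 -m creep '[[[-0.06,0.3,0],[0.005,-0.005,0.004]],[[-0.03,0.06,0],[0,0,0]],[[0,0,0],[0,0,0]],[[0,0,-0.35],[0,0,0]],[[0,0,-0.35],[0,0,0]],[[0,0,-0.3],[0,0,0]],[[0,0,0],[0,0,0]]]'
```

```text
clock: 2.52
eef_pos: [0.503, 0.359, 0.1827]
orientation: [[-0.782, 0.623, 0.001], [0.623, 0.782, 0.001], [-0.0, 0.001, -1.0]]
wrist_force: [-0.7, -0.2, 0.6]
gripper_width: 1.001
```

```bash
python3 -m creep '[[[0.09,-0.1,0],[0,0,0]],[[0,0,0],[0,0,0]],[[0,0,-0.35],[0,0,0]],[[0,0,-0.35],[0,0,0]],[[0,0,-0.35],[0,0,0]],[[0,0,-0.3],[0,0,0]],[[0,0,-0.2],[0,0,0]],[[0,0,0],[0,0,0]]]'
```

```text
clock: 3.52
eef_pos: [0.5131, 0.3543, 0.0928]
orientation: [[-0.781, 0.624, 0.01], [0.624, 0.781, 0.008], [-0.003, 0.013, -1.0]]
wrist_force: [0.2, 0.7, -0.7]
gripper_width: 1.001
```

```bash
python3 -m creep '[[[-0.07,-0.02,-0.06],[-0.005,0.007,0]],[[0,0,0],[0,0,0]],[[0,0,0],[0,0,0]]]'; python3 -m creep '[[[0,0,0],[0,0,0]],[[0,0,0],[0,0,0]],[[0,0,0],[0,0,0]],[[0,0,0],[0,0,0]],[[0,0,0],[0,0,0]],[[0,0,0],[0,0,0]]]' 1
```

```text
clock: 3.9
eef_pos: [0.5097, 0.3539, 0.0907]
orientation: [[-0.781, 0.624, 0.001], [0.624, 0.781, 0.002], [0.0, 0.003, -1.0]]
wrist_force: [-0.3, -1.0, 0.1]
gripper_width: 0.997
clock: 4.65
eef_pos: [0.5103, 0.3542, 0.0916]
orientation: [[-0.781, 0.624, 0.003], [0.624, 0.781, 0.003], [-0.0, 0.004, -1.0]]
wrist_force: [0.3, 0.2, 0.6]
gripper_width: -0.002
```

Run:
```python
from h import *
im=snap('wrist','w2.png');a=snap('scene','a2.png')
m=np.hstack([im[90:390,100:400],a[60:260,230:430].repeat(3,0).repeat(3,1)[:300*2:2,:300*2:2]]) if 0 else np.hstack([cv2.resize(im,(400,300)),cv2.resize(a[60:210,270:470],(400,300))])
cv2.imwrite('pics/m2.png',m[:,:,::-1]);print(robot.get_state()['gripper_width'])
```

```text
-0.0014850313482868125
```

View pics/m2.png

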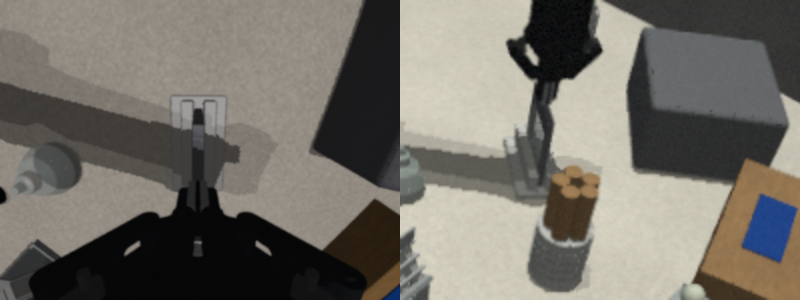

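```bash
python3 - <<'E'
from h import *
s=robot.get_state();c=cam('wrist',s);k=400/512
u=np.array([.781,-.624,0])
for z in(.127,.1,.08):
  print(z,[np.round(proj(c,np.array([.5085,.3535,z])+d*u)*k) for d in(-.05,0,.05)])
a=cam('scene')
f=lambda p:np.round((proj(a,p)-[270,60])*2)
print('tcp in wrist',proj(c,s['eef_pos'])*k,'scene',f(s['eef_pos']),[f(np.array([.5085,.3535,.127])+d*u) for d in(-.05,.05)])
E
python3 -c "
import cv2,numpy as np
a=cv2.imread('pics/a2.png');w=cv2.imread('pics/w2.png')
cv2.imwrite('pics/m3.png',np.hstack([cv2.resize(a[85:165,310:370],(450,600),interpolation=cv2.INTER_CUBIC),cv2.resize(w[130:330,195:310],(345,600),interpolation=cv2.INTER_CUBIC)]))"
```

```text
0.127 [array([195., 124.]), array([196., 189.]), array([196., 242.])]
0.1 [array([196., 118.]), array([196., 175.]), array([196., 222.])]
0.08 [array([196., 115.]), array([196., 166.]), array([196., 210.])]
tcp in wrist [197.5993567  171.87650746] scene [140. 120.] [array([135.,  78.]), array([149., 122.])]
```

View pics/m3.png

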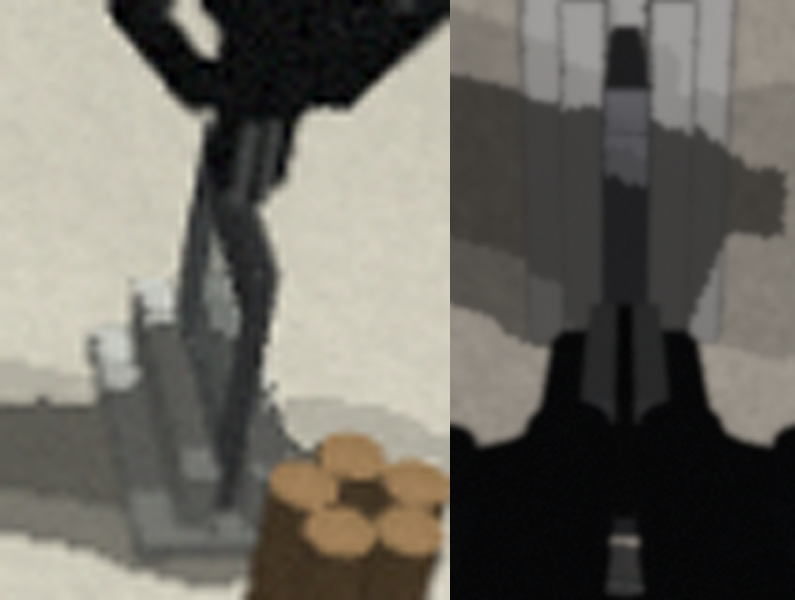

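The scene crop shows the fingers either side of the cassette, even though the opening reads shut. I'll lift slightly and check the weight.

```bash
python3 -m creep '[[[0,0,0.15],[0,0,0]],[[0,0,0.15],[0,0,0]],[[0,0,0.15],[0,0,0]],[[0,0,0.15],[0,0,0]],[[0,0,0],[0,0,0]],[[0,0,0],[0,0,0]]]'
python3 - <<'E'
from h import *
s=robot.get_state();print(s['wrist_force'],s['gripper_width'])
w=snap('wrist','w3.png');a=snap('scene','a3.png')
cv2.imwrite('pics/m4.png',np.hstack([cv2.resize(a[85:165,310:370],(450,600),interpolation=cv2.INTER_CUBIC),cv2.resize(w[130:330,195:310],(345,600),interpolation=cv2.INTER_CUBIC)])[:,:,::-1])
E
```

```text
clock: 5.5
eef_pos: [0.5106, 0.3544, 0.131]
orientation: [[-0.781, 0.624, 0.004], [0.624, 0.781, 0.004], [-0.0, 0.006, -1.0]]
wrist_force: [0.2, 0.1, 0.2]
gripper_width: -0.003
[0.18873131 0.11050554 0.23289429] -0.0025754161932873445
```

View pics/m4.png

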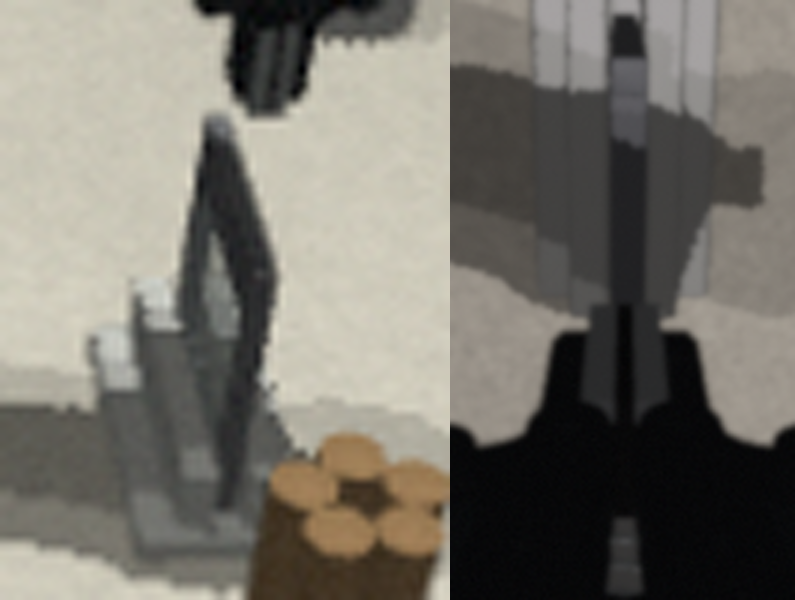

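Run:
```python
from h import *
T=np.array(robot.camera_model('wrist')['T_tool_cam']);c=(robot.camera_model('wrist'),T)
for v in (231,232,222,270):
  o,d=ray(c,253.3,v)
  print(v,[np.round((o+d*(x-o[0])/d[0])[2],4) for x in(0,.011)])
# scene: tip ray, intersect with vertical line above eef xy
s=robot.get_state();a=cam('scene');o,d=ray(a,345.3,99.7);p=np.array(s['eef_pos']);
A=np.c_[d,[0,0,-1]];k=np.linalg.lstsq(A,p-o,rcond=None)[0];print('tip',o+d*k[0],'tcp',p)
for q in((310+215/7.5,85+118/7.5),(310+268/7.5,85+270/7.5)):
  print('cass top at z.127',onz(a,*q,.127))
```

```text
231 [np.float64(-0.0183), np.float64(-0.0413)]
232 [np.float64(-0.0198), np.float64(-0.0426)]
222 [np.float64(-0.0036), np.float64(-0.0287)]
270 [np.float64(-0.0633), np.float64(-0.0798)]
tip [0.51393951 0.35664344 0.16188036] tcp [0.51058088 0.35440566 0.13086196]
cass top at z.127 [0.4763589  0.38086914 0.127     ]
cass top at z.127 [0.54935449 0.32453416 0.127     ]
```

The shut fingertips measure about 31 mm behind the reported TCP in both the scene and wrist views. So the first grip closed above the cassette and disturbed nothing. I'll grasp about 33 mm lower.

```bash
python3 -m creep '[[[-0.03,-0.015,0],[-0.003,0.003,0]],[[0,0,0],[0,0,0]],[[0,0,0],[0,0,0]],[[0,0,0],[0,0,0]],[[0,0,0],[0,0,0]],[[0,0,-0.3],[0,0,0]],[[0,0,-0.3],[0,0,0]],[[0,0,-0.3],[0,0,0]],[[-0.02,0,-0.3],[-0.003,0.003,0]],[[-0.02,-0.01,-0.1],[-0.003,0.003,0]],[[0,0,0],[0,0,0]]]' -1
```

```text
clock: 6.98
eef_pos: [0.5042, 0.3515, 0.0442]
orientation: [[-0.781, 0.624, -0.015], [0.624, 0.781, -0.014], [0.003, -0.02, -1.0]]
wrist_force: [-0.7, -0.3, 0.2]
gripper_width: 0.999
```

```bash
python3 -m creep '[[[0.06,0.03,0.2],[0.008,-0.009,0]],[[0,0,0],[0,0,0]],[[0,0,0],[0,0,0]]]'
```

```text
clock: 7.35
eef_pos: [0.5094, 0.3543, 0.0592]
orientation: [[-0.781, 0.624, 0.003], [0.624, 0.781, 0.001], [-0.001, 0.003, -1.0]]
wrist_force: [0.3, -0.1, 0.7]
gripper_width: 1.001
```

```bash
python3 -m creep '[[[0,0,0],[0,0,0]],[[0,0,0],[0,0,0]],[[0,0,0],[0,0,0]],[[0,0,0],[0,0,0]],[[0,0,0],[0,0,0]],[[0,0,0],[0,0,0]]]' 1
```

```text
clock: 8.1
eef_pos: [0.5097, 0.3546, 0.0597]
orientation: [[-0.781, 0.624, 0.003], [0.624, 0.781, 0.002], [-0.001, 0.004, -1.0]]
wrist_force: [0.2, 0.0, 0.7]
gripper_width: 0.096
```

```bash
python3 -m creep '[[[0,0,0.1],[0,0,0]],[[0,0,0.2],[0,0,0]],[[0,0,0.4],[0,0,0]],[[0,0,0.6],[0,0,0]],[[0,0,0.7],[0,0,0]],[[0,0,0.7],[0,0,0]],[[0,0,0.6],[0,0,0]],[[0,0,0.4],[0,0,0]],[[0,0,0.2],[0,0,0]],[[0,0,0],[0,0,0]]]'
python3 -m creep '[[[-0.15,-0.3,0],[0,0,0.06]],[[-0.3,-0.57,0],[0,0,0.06]],[[-0.3,-0.57,0],[0,0,0.06]],[[-0.3,-0.57,0],[0,0,0.06]],[[-0.3,-0.57,0],[0,0,0.06]],[[-0.3,-0.57,0],[0,0,0.06]],[[-0.3,-0.57,0],[0,0,0.06]],[[-0.3,-0.57,0],[0,0,0.06]],[[-0.3,-0.57,0],[0,0,0.01]],[[-0.15,-0.57,0],[0,0,0]],[[-0.1,-0.3,0],[0,0,0]],[[0,0,0],[0,0,0]]]'
```

```text
clock: 9.35
eef_pos: [0.5062, 0.3511, 0.3046]
orientation: [[-0.781, 0.624, 0.0], [0.624, 0.781, -0.001], [-0.001, -0.0, -1.0]]
wrist_force: [1.0, -0.1, -1.9]
gripper_width: 0.094
clock: 10.85
eef_pos: [0.322, -0.0066, 0.288]
orientation: [[-0.996, -0.087, -0.02], [-0.086, 0.996, -0.02], [0.021, -0.018, -1.0]]
wrist_force: [-0.4, -0.3, -1.6]
gripper_width: 0.094
```

```bash
python3 -m creep '[[[0,0.1,-0.1],[0.005,-0.087,-0.01]],[[0,0.1,-0.1],[0.005,-0.087,-0.01]],[[0,0.1,-0.1],[0.005,-0.087,0]],[[0,0,-0.1],[0.005,-0.087,0]],[[0,0,0],[0,0,0]],[[0,0,0],[0,0,0]]]'
python3 - <<'E'
from h import *;import pickle
np.set_printoptions(precision=4,suppress=True)
s=robot.get_state();im=snap('wrist','w5.png');cv2.imwrite('pics/w5v.png',cv2.resize(im[:,:,::-1],(768,576)))
pickle.dump(s,open('w5.pkl','wb'));print(s['qpos'],s['eef_pos'],s['orientation'],s['gripper_width'])
E
```

```text
clock: 11.6
eef_pos: [0.3664, 0.0183, 0.2357]
orientation: [[-0.925, -0.075, 0.373], [-0.071, 0.997, 0.025], [-0.374, -0.004, -0.928]]
wrist_force: [0.1, 0.1, -1.4]
gripper_width: 0.093
[-0.1238 -0.3288 -0.0685  2.3654  0.0378  0.7246  1.4308] [0.3664 0.0183 0.2357] [[-0.9248 -0.0755  0.3728]
 [-0.0714  0.9971  0.0248]
 [-0.3736 -0.0037 -0.9276]] 0.09346292288830331
```

View pics/w5v.png

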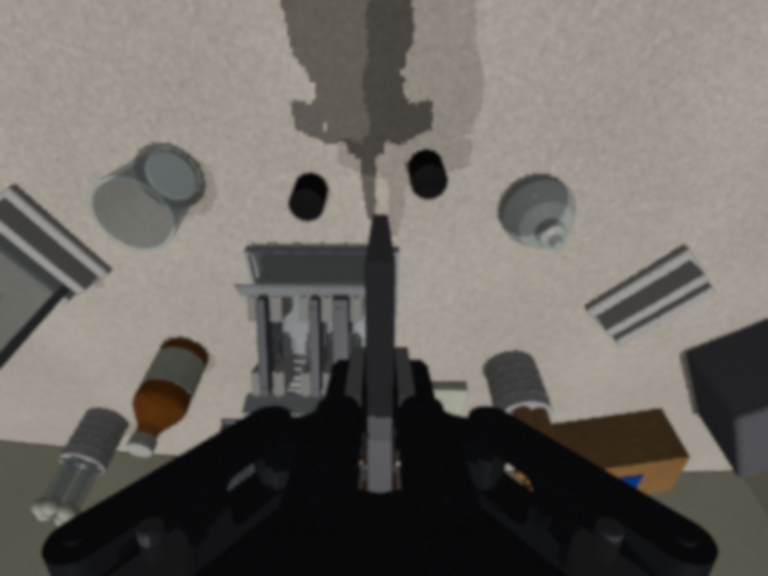

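The view shows plates a, b and c at x≈263, 315 and 341. The arm is at its limits: q2 is -0.329 (limit -0.33) and q4 is 2.365. Holding the tool along the lean can't be reached at this rack. I need a grip with the tool pitched about 35° in the cassette's own plane, so the tool is near vertical when the cassette leans. I'll put the thin one back in its stand and regrasp. First I'll measure the rack from this view.

Run:
```python
from h import *;import pickle
np.set_printoptions(precision=4,suppress=True)
c=cam('wrist',pickle.load(open('w5.pkl','rb')))
im=cv2.imread('pics/w5.png')
cv2.imwrite('pics/w5c.png',cv2.resize(im[155:295,145:285],(800,800))[:600])
yaw=np.radians(3.4);n=np.array([-.5*np.cos(yaw),-.5*np.sin(yaw),.866]);p0=np.array([.398,-.036,.052])+.065*n
g=cv2.cvtColor(im,cv2.COLOR_BGR2GRAY)
for v in(210,220,230,240,250): print(v,g[v,165:245].tolist()) if v in(220,240) else 0
for nm,u in(('a',263),('b',315),('c',341)):
  for v in(305,345,385):
    o,d=ray(c,u/1.5,v/1.5);print(nm,v,o+d*((p0-o)@n)/(d@n))
```

```text
220 [150, 152, 154, 155, 152, 137, 111, 91, 86, 87, 84, 72, 50, 33, 31, 33, 40, 46, 48, 47, 47, 47, 61, 86, 106, 117, 124, 130, 134, 136, 136, 137, 137, 137, 137, 137, 138, 137, 137, 132, 119, 103, 94, 92, 93, 92, 84, 64, 44, 40, 49, 62, 77, 99, 112, 110, 100, 95, 95, 95, 94, 96, 96, 96, 96, 92, 77, 58, 52, 71, 100, 119, 127, 136, 142, 145, 146, 134, 105, 68]
240 [149, 149, 149, 150, 150, 149, 136, 111, 93, 87, 88, 86, 75, 51, 34, 31, 33, 38, 44, 47, 49, 51, 52, 55, 57, 58, 57, 58, 57, 61, 74, 91, 102, 106, 106, 108, 109, 106, 97, 81, 68, 71, 82, 91, 95, 97, 92, 75, 49, 38, 41, 43, 44, 50, 55, 57, 63, 76, 82, 72, 55, 42, 38, 37, 37, 36, 35, 33, 38, 44, 45, 46, 46, 47, 45, 45, 42, 33, 27, 30]
a 305 [ 0.4351 -0.0657  0.1474]
a 345 [ 0.4624 -0.0652  0.1632]
a 385 [ 0.4908 -0.0648  0.1796]
b 305 [ 0.4322 -0.0263  0.1471]
b 345 [ 0.4594 -0.0251  0.1628]
b 385 [ 0.4876 -0.0239  0.1791]
c 305 [ 0.4308 -0.0067  0.147 ]
c 345 [ 0.4579 -0.0051  0.1626]
c 385 [ 0.4861 -0.0035  0.1789]
```

View pics/w5c.png

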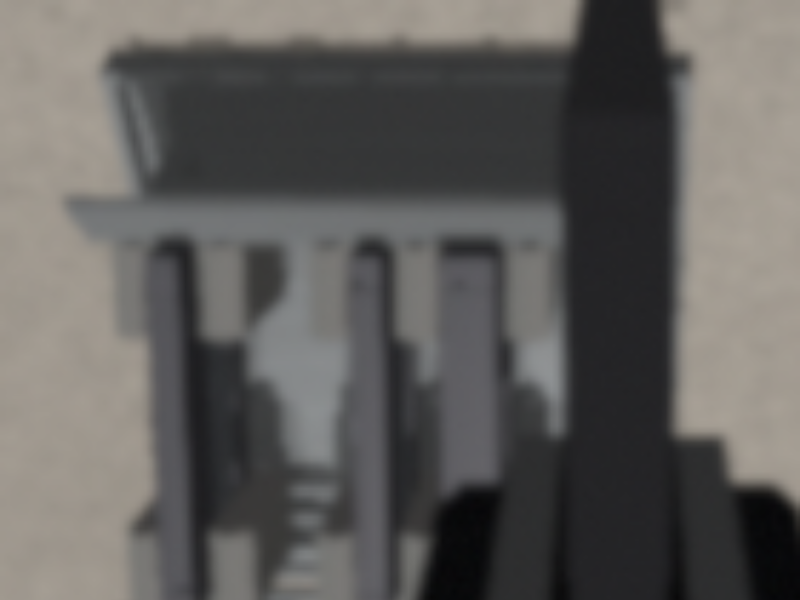

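```bash
python3 -m creep '[[[0,0,0.5],[-0.005,0.08,0]],[[0.1,0,0.5],[-0.005,0.08,0]],[[0.2,0,0.3],[-0.005,0.08,0]],[[0.3,0.5,0],[0,0.02,-0.05]],[[0.3,0.57,0],[0,0,-0.05]],[[0.3,0.57,0],[0,0,-0.05]],[[0.3,0.57,0],[0,0,-0.05]],[[0.3,0.57,0],[0,0,-0.05]],[[0.3,0.57,0],[0,0,-0.05]],[[0.2,0.5,0],[0,0,-0.05]],[[0,0.3,0],[0,0,-0.05]],[[0,0,0],[0,0,0]]]'
```

```text
clock: 13.15
eef_pos: [0.5159, 0.2866, 0.3253]
orientation: [[-0.861, 0.509, -0.007], [0.508, 0.861, 0.017], [0.015, 0.012, -1.0]]
wrist_force: [0.2, -0.3, -1.0]
gripper_width: 0.093
```

I forgot to subtract the lower panel's 300-px offset when I measured the rack in the first mosaic, so my rack x was wrong. I'll recompute it.

Run:
```python
from h import *;import pickle
np.set_printoptions(precision=4,suppress=True)
c=cam('top');f=lambda x,y,z:onz(c,230+x/4,160+(y-300)/4,z)
a,b=f(55,395,.13),f(340,382,.13);print('lip',a,b,np.degrees(np.arctan2(*(a-b)[1::-1]))-90)
sl={}
for n,x,y,k in(('c',157,587,3),('b',207,587,2),('a',300,580,0)):
  p=f(x,y,.083);print(n,p,'slot',p-[-.0757,-.0045,.031]);sl[k]=p-[-.0757,-.0045,.031]
w=cam('wrist',pickle.load(open('w5.pkl','rb')))
yaw=np.radians(3.4);n=np.array([-.5*np.cos(yaw),-.5*np.sin(yaw),.866]);p0=sl[2]+.065*n
# w5c crop: scale 800/140, origin (145,155)
S=140/800
for nm,pts in(('a',[(172,255),(187,585)]),('b',[(368,255),(376,585)]),('c',[(471,258),(470,470)])):
  for u,v in pts:
    o,d=ray(w,145+u*S,155+v*S);print(nm,o+d*((p0-o)@n)/(d@n))
```

```text
lip [0.5782 0.0432 0.13  ] [ 0.5869 -0.1071  0.13  ] 3.318162740127491
c [ 0.4816 -0.0121  0.083 ] slot [ 0.5573 -0.0076  0.052 ]
b [ 0.482  -0.0393  0.083 ] slot [ 0.5577 -0.0348  0.052 ]
a [ 0.4865 -0.0898  0.083 ] slot [ 0.5622 -0.0853  0.052 ]
a [ 0.4863 -0.0856  0.0842]
a [ 0.5625 -0.0804  0.1283]
b [ 0.4827 -0.0361  0.0838]
b [ 0.5586 -0.0308  0.1278]
c [ 0.4815 -0.0103  0.084 ]
c [ 0.5296 -0.0078  0.1118]
```

```bash
python3 -m creep '[[[-0.03,0.4,0],[-0.006,-0.003,-0.05]],[[-0.05,0.4,0],[-0.005,-0.002,-0.04]],[[-0.02,0.25,-0.3],[0,0,0]],[[0,0,-0.5],[0,0,0]],[[0,0,-0.5],[0,0,0]],[[0,0,-0.5],[0,0,0]],[[0,0,-0.4],[0,0,0]],[[0,0,0],[0,0,0]],[[0,0,0],[0,0,0]]]'
```

```text
clock: 14.28
eef_pos: [0.5126, 0.3433, 0.1868]
orientation: [[-0.786, 0.619, 0.003], [0.619, 0.786, -0.007], [-0.007, -0.004, -1.0]]
wrist_force: [0.2, 0.6, -1.5]
gripper_width: 0.096
```

```bash
python3 -m creep '[[[-0.045,0.185,0],[0.006,0,-0.005]],[[0,0,0],[0,0,0]],[[0,0,-0.3],[0,0,0]],[[0,0,-0.3],[0,0,0]],[[0,0,-0.3],[0,0,0]],[[0,0,-0.2],[0,0,0]],[[0,0,0],[0,0,0]],[[0,0,0],[0,0,0]]]'
```

```text
clock: 15.28
eef_pos: [0.5102, 0.3553, 0.1175]
orientation: [[-0.781, 0.624, 0.005], [0.624, 0.781, 0.004], [-0.001, 0.006, -1.0]]
wrist_force: [0.3, -0.1, -2.0]
gripper_width: 0.091
```

```bash
python3 -m creep '[[[-0.01,-0.012,-0.1],[-0.002,0.002,0]],[[0,0,-0.2],[0,0,0]],[[0,0,-0.15],[0,0,0]],[[0,0,-0.1],[0,0,0]],[[0,0,0],[0,0,0]]]'
```

```text
clock: 15.9
eef_pos: [0.5101, 0.3548, 0.083]
orientation: [[-0.781, 0.624, 0.003], [0.624, 0.781, 0.002], [-0.001, 0.003, -1.0]]
wrist_force: [-0.8, -0.0, -2.2]
gripper_width: 0.095
```

```bash
python3 -m creep '[[[0,0,-0.12],[0,0,0]],[[0,0,-0.12],[0,0,0]],[[0,0,-0.1],[0,0,0]],[[0,0,-0.02],[0,0,0]],[[0,0,0],[0,0,0]]]'
```

```text
clock: 16.52
eef_pos: [0.5103, 0.355, 0.0602]
orientation: [[-0.781, 0.624, 0.003], [0.624, 0.781, 0.002], [-0.001, 0.004, -1.0]]
wrist_force: [0.8, -0.1, -2.3]
gripper_width: 0.095
```

```bash
python3 -m creep '[[[0,0,0],[0,0,0]],[[0,0,0],[0,0,0]],[[0,0,0],[0,0,0]],[[0,0,0],[0,0,0]],[[0,0,0.3],[0,0,0]],[[0,0,0.4],[0,0,0]],[[0.05,-0.05,0.4],[0,0,0]],[[0.08,-0.06,0.3],[0.04,0.05,0]],[[0.1,-0.07,0],[0.04,0.05,0]],[[0.1,-0.07,0],[0.04,0.05,0]],[[0,0,0],[0.04,0.05,0]],[[0,0,0],[0,0,0]]]' -1
```

```text
clock: 18.02
eef_pos: [0.5338, 0.3435, 0.16]
orientation: [[-0.728, 0.625, -0.283], [0.572, 0.781, 0.253], [0.379, 0.022, -0.925]]
wrist_force: [-0.6, -0.1, 0.1]
gripper_width: 0.999
```

```bash
python3 -m creep '[[[0,0,0],[0,0,0]],[[0,0,0],[0,0,0]]]'
```

```text
clock: 18.27
eef_pos: [0.5325, 0.3455, 0.1619]
orientation: [[-0.731, 0.622, -0.281], [0.569, 0.783, 0.252], [0.377, 0.024, -0.926]]
wrist_force: [0.7, -0.4, 0.5]
gripper_width: 1.0
```

```bash
python3 -m creep '[[[0.06,-0.17,0],[-0.013,0.01,0.006]],[[0,0,0],[0,0,0]],[[-0.08,0.063,-0.25],[0,0,0]],[[-0.08,0.063,-0.25],[0,0,0]],[[-0.08,0.063,-0.25],[0,0,0]],[[-0.05,0.04,-0.15],[0,0,0]],[[0,0,0],[0,0,0]],[[0,0,0],[0,0,0]]]'
```

```text
clock: 19.27
eef_pos: [0.5144, 0.3514, 0.1036]
orientation: [[-0.733, 0.61, -0.301], [0.566, 0.792, 0.228], [0.378, -0.004, -0.926]]
wrist_force: [-0.6, -0.1, 0.7]
gripper_width: 0.999
```

```bash
python3 -m creep '[[[-0.07,0.055,-0.2],[0,0,-0.011]],[[-0.07,0.055,-0.2],[0,0,0]],[[-0.06,0.045,-0.2],[0,0,0]],[[-0.02,0.015,-0.05],[0,0,0]],[[0,0,0],[0,0,0]],[[0,0,0],[0,0,0]]]'
```

```text
clock: 20.02
eef_pos: [0.5008, 0.3622, 0.0623]
orientation: [[-0.723, 0.625, -0.296], [0.579, 0.781, 0.233], [0.377, -0.003, -0.926]]
wrist_force: [-0.0, 0.7, 0.1]
gripper_width: 0.996
```

Pose is good; grip.

```bash
python3 -m creep '[[[0,0,0],[0,0,0]],[[0,0,0],[0,0,0]],[[0,0,0],[0,0,0]],[[0,0,0],[0,0,0]],[[0,0,0],[0,0,0]]]' 1; python3 -m creep '[[[0,0,0.1],[0,0,0]],[[0,0,0.2],[0,0,0]],[[0,0,0.4],[0,0,0]],[[0,0,0.6],[0,0,0]],[[0,0,0.7],[0,0,0]],[[0,0,0.7],[0,0,0]],[[0,0,0.5],[0,0,0]],[[0,0,0.2],[0,0,0]],[[0,0,0],[0,0,0]]]'
```

```text
clock: 20.65
eef_pos: [0.5022, 0.3622, 0.0634]
orientation: [[-0.723, 0.625, -0.293], [0.58, 0.78, 0.235], [0.376, -0.001, -0.927]]
wrist_force: [0.4, -0.5, -0.6]
gripper_width: 0.095
clock: 21.78
eef_pos: [0.4997, 0.3609, 0.2764]
orientation: [[-0.724, 0.624, -0.293], [0.579, 0.781, 0.232], [0.374, -0.002, -0.927]]
wrist_force: [-0.3, 0.6, -2.0]
gripper_width: 0.097
```

```bash
python3 -m creep '[[[0,-0.3,0],[0,0,0.06]],[[0,-0.57,0],[0,0,0.06]],[[0,-0.57,0],[0,0,0.06]],[[0,-0.57,0],[0,0,0.06]],[[0,-0.57,0],[0,0,0.06]],[[0,-0.57,0],[0,0,0.06]],[[0,-0.57,0],[0,0,0.06]],[[-0.1,-0.57,0],[0,0,0.05]],[[-0.1,-0.5,0],[0.005,-0.08,0]],[[-0.1,-0.4,0],[0.005,-0.08,0]],[[0,-0.2,0],[0.005,-0.08,0]],[[0,0,0],[0.005,-0.08,0]]]'
python3 -m creep '[[[0,0,0],[0,0,0]],[[0,0,0],[0,0,0]]]'
```

```text
clock: 23.28
eef_pos: [0.4718, 0.0238, 0.2544]
orientation: [[-0.996, -0.05, 0.076], [-0.051, 0.999, -0.005], [-0.075, -0.009, -0.997]]
wrist_force: [-0.5, 0.4, -1.1]
gripper_width: 0.098
clock: 23.52
eef_pos: [0.4687, 0.0232, 0.2526]
orientation: [[-0.996, -0.05, 0.07], [-0.05, 0.999, -0.006], [-0.07, -0.01, -0.997]]
wrist_force: [0.9, 1.0, -2.5]
gripper_width: 0.097
```

```bash
cat >> h.py <<'E'
from scipy.spatial.transform import Rotation as Ro
def Rt(yaw,th):  # tool in rack/stand axes: yaw (deg) of +x_axis, tool z = (sin th,0,-cos th)
    c,s=np.cos(np.radians(th)),np.sin(np.radians(th))
    return Ro.from_euler('z',yaw,degrees=True).as_matrix()@np.array([[-c,0,s],[0,1,0],[-s,0,-c]])
def delta(p,R):
    st=robot.get_state();Rc=Ro.from_matrix(np.array(st['orientation']))
    print('shift',np.round((np.array(p)-st['eef_pos'])/.06,3),'turn',np.round((Ro.from_matrix(R)*Rc.inv()).as_rotvec()/1.5,4))
E
python3 -c "
from h import *
delta([.4736,.0144,.18],Rt(3.6,8))"
```

```text
shift [ 0.082 -0.147 -1.209] turn [ 0.0091 -0.0459  0.0089]
```

```bash
python3 -m creep '[[[0.04,-0.07,-0.2],[0.009,-0.046,0.009]],[[0.04,-0.07,-0.3],[0,0,0]],[[0,0,-0.3],[0,0,0]],[[0,0,-0.3],[0,0,0]],[[0,0,-0.1],[0,0,0]],[[0,0,0],[0,0,0]],[[0,0,0],[0,0,0]]]'
python3 - <<'E'
from h import *;import pickle
delta([.4736,.0144,.174],Rt(3.6,8))
s=robot.get_state();im=snap('wrist','w6.png');pickle.dump(s,open('w6.pkl','wb'))
cv2.imwrite('pics/w6v.png',np.clip(cv2.resize(im[120:330,110:390,::-1],(800,600),interpolation=cv2.INTER_CUBIC)*1.6,0,255).astype(np.uint8))
E
```

```text
clock: 24.4
eef_pos: [0.4784, 0.0175, 0.1758]
orientation: [[-0.989, -0.067, 0.131], [-0.066, 0.998, 0.014], [-0.131, 0.005, -0.991]]
wrist_force: [0.3, 0.6, -2.1]
gripper_width: 0.098
shift [-0.08  -0.052 -0.029] turn [-0.0029 -0.0055 -0.003 ]
```

View pics/w6v.png

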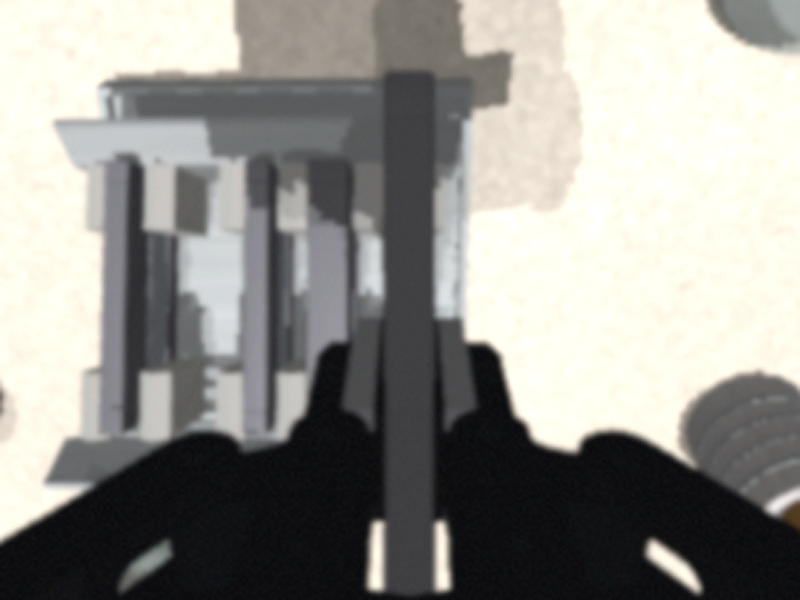

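This view shows plates a, b and c at crop x≈116, 258 and 329. The divider tops are near 145–180 and 222–245, and the held cassette is at 385–435 over slot 4.

Run:
```python
from h import *;import pickle
np.set_printoptions(precision=4,suppress=True)
s=pickle.load(open('w6.pkl','rb'));c=cam('wrist',s)
Rr=Ro.from_euler('z',3.6,degrees=True).as_matrix()
n=Rr@np.array([-.5,0,.866]);sl2=np.array([.558,-.033,.052])
def pt(u,v,h):
    p0=sl2+h*n;o,d=ray(c,110+u*.35,120+v*.35);return Rr.T@(o+d*((p0-o)@n)/(d@n))
for nm,l,r,v,h in(('a',105,132,190,.065),('a',103,128,400,.065),('b',246,274,190,.065),('b',244,270,400,.065),('c',308,351,190,.065),('c',308,349,330,.065),('D01 L',145,145,200,.05),('D12 L',222,222,200,.05),('D01 low L',141,141,400,.05),('D12 lowL',219,219,400,.05),('D01 Rside',207,207,220,.05),('base L',103,103,100,0),):
  a,b=pt(l,v,h),pt(r,v,h);print(nm,v,'y',np.round((a[1]+b[1])/2*1e3,1),'w',np.round((b[1]-a[1])*1e3,1),'x',np.round(a[0],4))
print('tcp rack',Rr.T@s['eef_pos'])
im=cv2.imread('pics/w6.png');g=cv2.cvtColor(im,cv2.COLOR_BGR2GRAY)
# cassette edges low end: (385..435, v 80-300) -> near-side edge at foot corner
for v in(90,150,250): print(v,g[120+int(v*.35),238:270].tolist())
```

```text
a 190 y -118.4 w 10.0 x 0.4896
a 400 y -117.4 w 9.1 x 0.5552
b 190 y -66.4 w 10.2 x 0.4896
b 400 y -66.4 w 9.3 x 0.5547
c 190 y -41.2 w 15.6 x 0.4896
c 330 y -41.1 w 14.7 x 0.5332
D01 L 200 y -113.6 w 0.0 x 0.499
D12 L 200 y -83.8 w 0.0 x 0.499
D01 low L 400 y -113.2 w 0.0 x 0.5646
D12 lowL 400 y -83.6 w 0.0 x 0.5644
D01 Rside 220 y -89.4 w 0.0 x 0.5056
base L 100 y -151.8 w 0.0 x 0.48
tcp rack [ 0.4786 -0.0125  0.1758]
90 [73, 70, 66, 61, 59, 55, 48, 40, 40, 40, 40, 41, 40, 41, 40, 40, 41, 40, 40, 40, 40, 39, 40, 42, 51, 57, 59, 59, 59, 60, 60, 60]
150 [56, 55, 56, 56, 55, 53, 46, 41, 40, 41, 40, 41, 40, 40, 41, 40, 40, 40, 41, 40, 40, 40, 39, 42, 49, 54, 55, 57, 56, 56, 57, 61]
250 [121, 129, 133, 135, 126, 100, 67, 45, 41, 40, 41, 40, 41, 41, 41, 40, 40, 40, 41, 41, 40, 40, 44, 65, 94, 112, 119, 125, 130, 133, 131, 122]
```

```bash
cat >> h.py <<'E'
Rr=Ro.from_euler('z',3.6,degrees=True).as_matrix()
def goal(h,S=(.5552,-.0146,.052),off=(-.0344,0,.0395),th=8,yaw=3.6):
    p=Rr@(np.array(S)+np.array(off)+h*np.array([-.5,0,.866])); delta(p,Rt(yaw,th))
E
python3 -c "
from h import *
goal(.08)"
```

```text
shift [ 0.038 -0.032 -0.252] turn [-0.0029 -0.0052 -0.003 ]
```

```bash
python3 -m creep '[[[0.02,-0.032,-0.15],[-0.003,-0.005,-0.003]],[[0.02,0,-0.1],[0,0,0]],[[0,0,0],[0,0,0]],[[0,0,0],[0,0,0]]]';python3 -c "
from h import *
goal(.08);goal(.05)"
```

```text
clock: 24.95
eef_pos: [0.4815, 0.0154, 0.1607]
orientation: [[-0.988, -0.062, 0.141], [-0.062, 0.998, 0.008], [-0.141, -0.001, -0.99]]
wrist_force: [0.1, 0.1, -1.0]
gripper_width: 0.097
shift [-0.011  0.003  0.001] turn [0.0004 0.0012 0.0004]
shift [ 0.238  0.019 -0.432] turn [0.0004 0.0012 0.0004]
```

```bash
python3 -m creep '[[[0.06,0.005,-0.12],[0,0.001,0]],[[0.07,0.006,-0.12],[0,0,0]],[[0.06,0.005,-0.12],[0,0,0]],[[0.04,0.003,-0.06],[0,0,0]],[[0,0,0],[0,0,0]],[[0,0,0],[0,0,0]]]';python3 -c "
from h import *
goal(.05);goal(.03);print(robot.get_state()['wrist_force'])"
```

```text
clock: 25.7
eef_pos: [0.4965, 0.0165, 0.1335]
orientation: [[-0.988, -0.062, 0.139], [-0.062, 0.998, 0.008], [-0.139, -0.001, -0.99]]
wrist_force: [-0.4, -0.2, -3.0]
gripper_width: 0.094
shift [-0.013  0.     0.021] turn [0.0004 0.     0.0005]
shift [ 0.154  0.011 -0.268] turn [0.0004 0.     0.0005]
[-0.41666052 -0.20027258 -2.9598553 ]
```

```bash
python3 -m creep '[[[0.04,0.004,-0.09],[0,0,0]],[[0.05,0.003,-0.09],[0,0,0]],[[0.05,0.003,-0.09],[0,0,0]],[[0.05,0.003,-0.09],[0,0,0]],[[0.05,0.003,-0.09],[0,0,0]],[[0.03,0.002,-0.05],[0,0,0]],[[0,0,0],[0,0,0]]]';python3 -c "
from h import *
goal(.01);goal(.0);print(robot.get_state()['wrist_force'])"
```

```text
clock: 26.58
eef_pos: [0.514, 0.0176, 0.1014]
orientation: [[-0.988, -0.062, 0.139], [-0.061, 0.998, 0.008], [-0.139, -0.001, -0.99]]
wrist_force: [-0.0, -0.1, -1.4]
gripper_width: 0.098
shift [ 0.029  0.003 -0.021] turn [0.0004 0.0001 0.0005]
shift [ 0.112  0.008 -0.166] turn [0.0004 0.0001 0.0005]
[-0.01373786 -0.05130194 -1.44714417]
```

Inside the slot without contact. Lower the last ~11 mm slowly.

```bash
python3 -m creep '[[[0.03,0.002,-0.05],[0,0,0]],[[0.03,0.002,-0.05],[0,0,0]],[[0.03,0.002,-0.04],[0,0,0]],[[0.02,0.001,-0.03],[0,0,0]],[[0,0,0],[0,0,0]]]';python3 -c "
from h import *
goal(.0);print(robot.get_state()['wrist_force'])"
```

```text
clock: 27.2
eef_pos: [0.5213, 0.0181, 0.0911]
orientation: [[-0.988, -0.062, 0.14], [-0.061, 0.998, 0.008], [-0.14, -0.001, -0.99]]
wrist_force: [0.2, -0.5, -1.0]
gripper_width: 0.093
shift [-0.01   0.001  0.007] turn [0.0005 0.0007 0.0006]
[ 0.15360914 -0.48706374 -0.95744756]
```

```bash
for i in 1; do python3 -m creep '[[[0.01,0.001,-0.03],[0,0,0]],[[0.01,0.001,-0.03],[0,0,0]],[[0,0,0],[0,0,0]]]'; done; python3 -m creep '[[[0.01,0.001,-0.03],[0,0,0]],[[0.01,0.001,-0.03],[0,0,0]],[[0,0,0],[0,0,0]]]'; python3 -c "
from h import *
goal(.0)"
```

```text
clock: 27.58
eef_pos: [0.5215, 0.0181, 0.0916]
orientation: [[-0.988, -0.061, 0.139], [-0.061, 0.998, 0.006], [-0.139, -0.003, -0.99]]
wrist_force: [-0.0, -0.5, -2.0]
gripper_width: 0.097
clock: 27.95
eef_pos: [0.5218, 0.0182, 0.0917]
orientation: [[-0.989, -0.061, 0.138], [-0.061, 0.998, 0.004], [-0.138, -0.005, -0.99]]
wrist_force: [0.0, -0.1, -2.4]
gripper_width: 0.097
shift [-0.019 -0.001 -0.003] turn [ 0.0033 -0.0007  0.0013]
```

```bash
python3 -m creep '[[[0.04,0.002,-0.07],[0.003,0,0]],[[0.04,0.002,-0.07],[0,0,0]]]'; python3 -c "
from h import *
goal(.0);s=robot.get_state();print(s['moment'],s['joint_efforts'],s['qpos'])"
```

```text
clock: 28.2
eef_pos: [0.5218, 0.0181, 0.0913]
orientation: [[-0.99, -0.06, 0.128], [-0.061, 0.998, 0.002], [-0.128, -0.005, -0.992]]
wrist_force: [-31.1, -2.0, 52.6]
gripper_width: 0.098
shift [-0.018 -0.     0.003] turn [ 0.0041 -0.0071  0.0016]
[-0.15440863  4.2086809  -0.01313465] [-1.25767621e-01 -1.05371895e+01  4.42110887e-01 -1.78356653e+01
  8.20101500e-01 -6.32764578e+00  1.19410252e-02] [ 0.11870568  0.30169522 -0.28787611  2.08617013  0.16959753  0.64416146
  1.35065314]
```

Seated: pushing now gives a reaction of (-31, 53) N along the lean, so it is the floor. I'll relax, release and retract along the tool axis.

```bash
python3 -m creep '[[[-0.01,0,0.015],[0,-0.006,0]],[[0,0,0],[0,0,0]]]'; python3 -m creep '[[[0,0,0],[0,0,0]],[[0,0,0],[0,0,0]],[[0,0,0],[0,0,0]],[[0,0,0],[0,0,0]],[[0,0,0],[0,0,0]],[[-0.02,0,0.15],[0,0,0]],[[-0.04,0,0.3],[0,0,0]],[[-0.06,0,0.5],[0,0,0]],[[-0.08,0,0.6],[0,0,0]],[[-0.08,0,0.6],[0,0,0]],[[-0.04,0,0.3],[0,0,0]]]' -1
python3 - <<'E'
from h import *;import pickle
s=robot.get_state();print(s['clock'],s['eef_pos'],s['gripper_width'])
w=snap('wrist','w7.png');pickle.dump(s,open('w7.pkl','wb'));a=snap('scene','a7.png');t=snap('top','t7.png')
cv2.imwrite('pics/m7.png',np.clip(np.hstack([cv2.resize(w[60:330,110:380],(400,400)),cv2.resize(a[130:280,190:340],(400,400))])[:,:,::-1]*1.3,0,255).astype(np.uint8))
E
```

```text
clock: 28.45
eef_pos: [0.5217, 0.0182, 0.0935]
orientation: [[-0.988, -0.061, 0.14], [-0.061, 0.998, 0.002], [-0.14, -0.006, -0.99]]
wrist_force: [-0.3, -0.2, -1.9]
gripper_width: 0.095
clock: 29.82
eef_pos: [0.5013, 0.0189, 0.2451]
orientation: [[-0.988, -0.061, 0.139], [-0.061, 0.998, 0.004], [-0.139, -0.005, -0.99]]
wrist_force: [0.7, 0.5, -0.5]
gripper_width: 1.003
29.825 [0.50125907 0.01887836 0.24509456] 1.0032497621083654
```

View pics/m7.png

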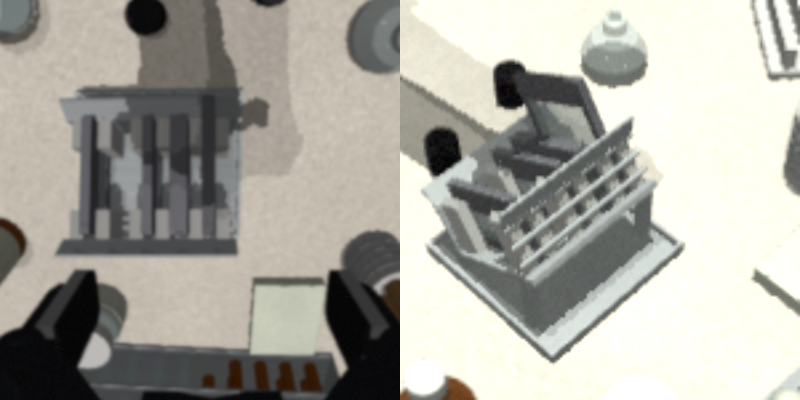

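The thin cassette stands leaning in slot 4, and plates a, b and c look undisturbed (wrist crop x≈88, 147, 178; thin at 208). Now the thick one.

```bash
python3 -m creep '[[[0,-0.2,0.4],[0,0.03,0.03]],[[0,-0.5,0.3],[0,0.03,0.03]],[[0,-0.7,0.2],[0,0.03,0.03]],[[0,-0.8,0.1],[0,0,0.04]],[[0,-0.8,0],[0,0,0.04]],[[0,-0.8,0],[0,0,0.04]],[[0,-0.8,0],[0,0,0.04]],[[0,-0.8,0],[0,0,0.04]],[[0,-0.6,0],[0,0,0.04]],[[0,-0.3,0],[0,0,0]],[[0,0,0],[0,0,0]],[[0,0,0],[0,0,0]]]'
python3 - <<'E'
from h import *;import pickle
delta([.4916,-.3557,.30],Rt(32.5,0))
s=robot.get_state();w=snap('wrist','w8.png');pickle.dump(s,open('w8.pkl','wb'))
c=cam('wrist',s);p=np.array([.4916,-.3557,.177])
u=np.array([np.cos(.567),np.sin(.567),0]);print([proj(c,p+k*u) for k in(-.05,0,.05)])
g=cv2.cvtColor(w,cv2.COLOR_RGB2GRAY)
for k in(-.045,-.03,-.015,0,.015): 
  q=proj(c,p+k*u).astype(int);print(q,g[q[1],q[0]-25:q[0]+26].tolist())
E
```

```text
clock: 31.48
eef_pos: [0.4924, -0.3672, 0.2862]
orientation: [[-0.838, -0.545, -0.035], [-0.546, 0.838, 0.018], [0.02, 0.034, -0.999]]
wrist_force: [-0.7, 0.7, -0.0]
gripper_width: 1.002
shift [-0.013  0.192  0.23 ] turn [-0.0121 -0.0236 -0.0066]
[array([259.8516337 , 143.49215624]), array([259.1168078 , 188.35405789]), array([258.42814345, 229.23682931])]
[259 148] [74, 77, 79, 81, 80, 78, 73, 74, 78, 80, 80, 80, 79, 79, 74, 63, 48, 37, 33, 33, 38, 41, 42, 42, 42, 42, 42, 42, 42, 42, 42, 43, 50, 63, 71, 72, 75, 79, 79, 77, 75, 75, 78, 79, 80, 80, 80, 78, 77, 76, 77]
[259 161] [75, 75, 78, 79, 80, 80, 78, 77, 78, 79, 79, 79, 79, 78, 75, 65, 51, 39, 34, 34, 37, 41, 41, 41, 41, 41, 41, 41, 41, 40, 42, 44, 53, 66, 74, 74, 75, 78, 78, 77, 85, 104, 119, 128, 132, 133, 134, 135, 136, 136, 136]
[259 175] [73, 73, 77, 79, 80, 78, 76, 74, 75, 77, 79, 79, 79, 78, 76, 68, 54, 41, 35, 34, 36, 39, 41, 41, 40, 42, 41, 42, 41, 41, 42, 46, 68, 98, 111, 117, 126, 130, 125, 113, 105, 111, 118, 118, 117, 115, 114, 116, 119, 120, 119]
[259 188] [68, 65, 61, 62, 68, 81, 88, 79, 64, 59, 60, 64, 69, 66, 60, 55, 47, 37, 33, 33, 35, 40, 40, 41, 41, 41, 41, 40, 41, 40, 41, 46, 69, 95, 103, 108, 119, 125, 124, 115, 109, 113, 119, 119, 119, 119, 117, 117, 117, 118, 120]
[258 201] [123, 123, 121, 119, 117, 115, 116, 117, 116, 115, 114, 116, 116, 116, 116, 114, 112, 105, 86, 60, 36, 29, 30, 29, 29, 30, 30, 29, 29, 29, 31, 30, 36, 62, 94, 112, 117, 118, 118, 118, 118, 118, 118, 118, 119, 120, 121, 121, 120, 118, 117]
```

Run:
```python
from h import *;import pickle
np.set_printoptions(precision=4,suppress=True)
c=cam('wrist',pickle.load(open('w8.pkl','rb')));g=cv2.cvtColor(cv2.imread('pics/w8.png'),cv2.COLOR_BGR2GRAY)
print('col260',[(v,int(g[v,260])) for v in range(132,156,2)],[(v,int(g[v,260])) for v in range(190,250,3)])
A,B=onz(c,260.,148,.177),onz(c,260.1,188,.177);print(A,B,np.degrees(np.arctan2(*(B-A)[1::-1])))
for v in(210,216,222,228): print(v,g[v,240:280].tolist())
```

```text
col260 [(132, 64), (134, 59), (136, 48), (138, 32), (140, 26), (142, 27), (144, 33), (146, 42), (148, 42), (150, 41), (152, 40), (154, 41)] [(190, 41), (193, 32), (196, 30), (199, 30), (202, 30), (205, 30), (208, 32), (211, 61), (214, 68), (217, 67), (220, 66), (223, 62), (226, 67), (229, 91), (232, 134), (235, 136), (238, 138), (241, 137), (244, 136), (247, 139)]
[ 0.4534 -0.3798  0.177 ] [ 0.4907 -0.355   0.177 ] 33.59049498933234
210 [115, 115, 115, 115, 116, 116, 115, 116, 116, 118, 118, 110, 89, 59, 36, 31, 29, 31, 34, 42, 51, 57, 61, 65, 67, 70, 82, 102, 115, 119, 121, 120, 119, 118, 118, 117, 116, 116, 117, 118]
216 [116, 116, 116, 117, 116, 116, 117, 117, 118, 118, 117, 114, 103, 78, 49, 43, 54, 61, 66, 67, 67, 67, 67, 67, 68, 69, 80, 99, 112, 116, 118, 120, 120, 119, 117, 117, 116, 118, 121, 122]
222 [117, 118, 117, 117, 117, 118, 118, 118, 118, 119, 120, 118, 110, 91, 69, 62, 62, 62, 61, 63, 64, 65, 65, 64, 64, 68, 81, 103, 117, 123, 126, 129, 132, 134, 137, 138, 138, 137, 136, 136]
228 [118, 118, 118, 118, 119, 119, 118, 119, 119, 117, 115, 114, 113, 107, 90, 74, 69, 69, 70, 70, 71, 71, 72, 71, 72, 76, 91, 116, 131, 136, 137, 137, 137, 136, 137, 137, 137, 137, 137, 136]
```

Run:
```python
from h import *
t=cam('top');print('reagent',onz(t,368,154,.1))
delta([.5224,-.3343,.1986],Rt(33.4,-22))
```

```text
reagent [ 0.65356371 -0.22659873  0.1       ]
shift [ 0.501  0.549 -1.462] turn [-0.1517  0.1905  0.0081]
```

```bash
python3 -m creep '[[[0.17,0.18,0],[-0.05,0.063,0.003]],[[0.17,0.18,0],[-0.05,0.063,0.003]],[[0.16,0.18,-0.2],[-0.05,0.063,0.003]],[[0,0,-0.4],[0,0,0]],[[0,0,-0.4],[0,0,0]],[[0,0,-0.3],[0,0,0]],[[0,0,0],[0,0,0]],[[0,0,0],[0,0,0]]]';python3 -c "
from h import *
delta([.5224,-.3343,.1986],Rt(33.4,-22))"
```

```text
clock: 32.52
eef_pos: [0.526, -0.3249, 0.2085]
orientation: [[-0.766, -0.563, -0.311], [-0.519, 0.827, -0.218], [0.38, -0.006, -0.925]]
wrist_force: [0.0, -0.3, 0.7]
gripper_width: 1.0
shift [-0.06  -0.156 -0.166] turn [ 0.0054 -0.0013 -0.0099]
```

```bash
python3 -m creep '[[[-0.06,-0.156,-0.1],[0.005,-0.001,-0.01]],[[0,0,0],[0,0,0]],[[-0.09,-0.06,-0.3],[0,0,0]],[[-0.09,-0.06,-0.3],[0,0,0]],[[-0.09,-0.06,-0.25],[0,0,0]],[[0,0,0],[0,0,0]],[[0,0,0],[0,0,0]]]';python3 -c "
from h import *
delta([.4879,-.357,.0966],Rt(33.4,-22))"
```

```text
clock: 33.4
eef_pos: [0.5038, -0.3484, 0.1493]
orientation: [[-0.777, -0.546, -0.312], [-0.506, 0.837, -0.206], [0.374, -0.002, -0.927]]
wrist_force: [-0.0, 1.0, -0.0]
gripper_width: 1.001
shift [-0.266 -0.143 -0.878] turn [0.001  0.0012 0.0032]
```

```bash
python3 -m creep '[[[-0.07,-0.04,-0.2],[0,0,0.003]],[[-0.06,-0.03,-0.2],[0,0,0]],[[-0.06,-0.03,-0.2],[0,0,0]],[[-0.05,-0.03,-0.17],[0,0,0]],[[-0.03,-0.01,-0.1],[0,0,0]],[[0,0,0],[0,0,0]],[[0,0,0],[0,0,0]]]';python3 -c "
from h import *
delta([.4879,-.357,.0966],Rt(33.4,-22))"
```

```text
clock: 34.28
eef_pos: [0.4872, -0.3572, 0.0939]
orientation: [[-0.775, -0.551, -0.31], [-0.51, 0.834, -0.208], [0.373, -0.003, -0.928]]
wrist_force: [-0.2, 0.8, -0.2]
gripper_width: 1.003
shift [0.011 0.003 0.045] turn [ 0.0012  0.002  -0.0005]
```

```bash
python3 -m creep '[[[0.01,0,0.04],[0.001,0.002,0]],[[0,0,0],[0,0,0]]]'; python3 -m creep '[[[0,0,0],[0,0,0]],[[0,0,0],[0,0,0]],[[0,0,0],[0,0,0]],[[0,0,0],[0,0,0]],[[0,0,0],[0,0,0]]]' 1; python3 -c "
from h import *
s=robot.get_state();T=Rt(33.4,0);d=np.array([.491,-.355,.012])-s['eef_pos']
print(d@np.array([.835,.5505,0]),d@np.array([-.5505,.835,0]),d[2]);delta(s['eef_pos'],Rt(33.4,-22));print(np.array(s['orientation']))"
```

```text
clock: 34.52
eef_pos: [0.4887, -0.3572, 0.0972]
orientation: [[-0.774, -0.551, -0.311], [-0.511, 0.834, -0.207], [0.374, -0.001, -0.928]]
wrist_force: [-0.0, 0.4, 0.1]
gripper_width: 1.002
clock: 35.15
eef_pos: [0.4889, -0.357, 0.0976]
orientation: [[-0.774, -0.552, -0.311], [-0.511, 0.834, -0.207], [0.373, -0.002, -0.928]]
wrist_force: [0.3, 0.3, -0.9]
gripper_width: 0.173
0.002832772637310234 0.0005071637672959693 -0.0856226342523427
shift [0. 0. 0.] turn [ 0.0004  0.0013 -0.0008]
[[-0.77416677 -0.55151698 -0.31063617]
 [-0.51111886  0.83416206 -0.20719836]
 [ 0.37339432 -0.00163409 -0.92767128]]
```

```bash
python3 -m creep '[[[0,0,0.1],[0,0,0]],[[0,0,0.2],[0,0,0]],[[0,0,0.4],[0,0,0]],[[0,0,0.6],[0,0,0]],[[0,0,0.7],[0,0,0]],[[0,0,0.7],[0,0,0]],[[0,0,0.6],[0,0,0]],[[0,0,0.4],[0,0,0]],[[0,0,0.2],[0,0,0]],[[0,0,0],[0,0,0]]]';python3 -c "
from h import *
print(robot.get_state()['wrist_force']);S=(.5552,-.0926,.052);o=(-.0452,0,.0727)
goal(.15,S,o)"
```

```text
clock: 36.4
eef_pos: [0.4854, -0.3535, 0.3388]
orientation: [[-0.773, -0.552, -0.313], [-0.514, 0.834, -0.201], [0.372, 0.006, -0.928]]
wrist_force: [-0.2, 0.9, -4.2]
gripper_width: 0.169
[-0.24150362  0.8993052  -4.21746881]
shift [-0.757  4.807 -1.403] turn [ 0.1081 -0.3337 -0.3407]
```

```bash
python3 -m creep '[[[0,0.25,0],[0,0,-0.045]],[[0,0.5,0],[0,0,-0.05]],[[-0.1,0.55,0],[0,0,-0.05]],[[-0.1,0.55,0],[0,0,-0.05]],[[-0.1,0.55,0],[0,0,-0.05]],[[-0.1,0.55,0],[0,0,-0.05]],[[-0.1,0.55,0],[0,0,-0.05]],[[-0.1,0.5,0],[0.005,-0.08,0]],[[-0.1,0.4,0],[0.005,-0.08,0]],[[0,0.2,0],[0.005,-0.08,0]],[[0,0,0],[0.005,-0.08,0]],[[0,0,0],[0,0,0]]]';python3 -c "
from h import *
S=(.5552,-.0926,.052);o=(-.0452,0,.0727)
goal(.12,S,o)"
```

```text
clock: 37.9
eef_pos: [0.432, -0.0689, 0.3198]
orientation: [[-0.995, -0.059, 0.08], [-0.058, 0.998, 0.024], [-0.082, 0.019, -0.996]]
wrist_force: [0.3, -0.4, -4.1]
gripper_width: 0.169
shift [ 0.382  0.078 -1.52 ] turn [-0.0104 -0.0393  0.0019]
```

```bash
python3 -m creep '[[[0.1,0.07,0],[-0.01,-0.039,0.002]],[[0.2,0,-0.3],[0,0,0]],[[0.08,0,-0.35],[0,0,0]],[[0,0,-0.35],[0,0,0]],[[0,0,-0.3],[0,0,0]],[[0,0,-0.1],[0,0,0]],[[0,0,0],[0,0,0]],[[0,0,0],[0,0,0]]]';python3 - <<'E'
from h import *;import pickle
S=(.5552,-.0926,.052);o=(-.0452,0,.0727)
goal(.12,S,o);goal(.085,S,o)
s=robot.get_state();w=snap('wrist','w9.png');pickle.dump(s,open('w9.pkl','wb'))
g=cv2.cvtColor(w,cv2.COLOR_RGB2GRAY)
c=cam('wrist',s)
# predicted: foot corner toward robot, plates & slot1 at plate-top level
R=np.array(s['orientation']).reshape(3,3);print('tcp rack',Rr.T@s['eef_pos'])
for nm,y in(('a0',-118.6),('s1',-92.6),('b2',-66.6),('c3',-40.6)):
  for w_ in(-.048,-.03,0): print(nm,w_,np.round(proj(c,Rr@(np.array([.5552,y/1e3,.052])+.065*np.array([-.5,0,.866])+w_*np.array([.866,0,.5]))),1))
for v in(150,165,185,200): print(v,g[v,170:340:2].tolist())
E
```

```text
clock: 38.9
eef_pos: [0.4541, -0.0649, 0.2271]
orientation: [[-0.991, -0.065, 0.116], [-0.064, 0.998, 0.01], [-0.116, 0.002, -0.993]]
wrist_force: [0.8, -0.1, -4.9]
gripper_width: 0.169
shift [0.014 0.013 0.025] turn [-0.0005 -0.0156 -0.0014]
shift [ 0.305  0.031 -0.48 ] turn [-0.0005 -0.0156 -0.0014]
tcp rack [ 0.4491042  -0.09332418  0.2271073 ]
a0 -0.048 [233.  185.7]
a0 -0.03 [232.9 199.9]
a0 0 [232.7 223.9]
s1 -0.048 [253.6 185.7]
s1 -0.03 [253.6 199.9]
s1 0 [253.6 223.9]
b2 -0.048 [274.2 185.7]
b2 -0.03 [274.3 199.9]
b2 0 [274.4 223.9]
c3 -0.048 [294.7 185.7]
c3 -0.03 [294.9 199.9]
c3 0 [295.2 223.9]
150 [163, 163, 161, 161, 162, 159, 160, 162, 161, 160, 160, 160, 161, 158, 156, 136, 105, 97, 92, 97, 97, 95, 94, 94, 94, 94, 94, 94, 93, 93, 94, 95, 92, 66, 40, 40, 40, 39, 40, 39, 39, 40, 38, 39, 39, 39, 40, 39, 39, 39, 60, 70, 74, 76, 77, 79, 94, 125, 135, 135, 137, 134, 136, 134, 131, 130, 134, 141, 142, 155, 160, 159, 160, 161, 161, 159, 157, 161, 164, 164, 163, 157, 160, 160, 159]
165 [165, 163, 161, 163, 160, 162, 162, 162, 165, 163, 160, 160, 160, 156, 155, 160, 161, 162, 1
[... 358 characters left out ...]
7, 159, 160, 156, 155, 161, 161, 157, 161, 151, 126, 119, 120, 113, 108, 122, 98, 72, 70, 64, 43, 38, 39, 40, 40, 39, 39, 39, 39, 39, 40, 39, 40, 39, 40, 39, 39, 50, 65, 70, 90, 103, 99, 105, 98, 58, 58, 64, 64, 64, 67, 84, 102, 100, 104, 78, 48, 37, 31, 30, 28, 31, 53, 72, 69, 72, 125, 160, 159, 162, 164, 164]
200 [158, 157, 159, 158, 157, 159, 158, 156, 158, 159, 160, 161, 161, 159, 159, 159, 158, 158, 161, 159, 163, 163, 157, 139, 114, 120, 122, 123, 123, 103, 86, 87, 78, 43, 38, 39, 39, 39, 39, 39, 39, 40, 38, 40, 39, 40, 40, 39, 39, 40, 57, 73, 74, 84, 103, 106, 109, 100, 52, 64, 74, 74, 74, 74, 79, 100, 106, 108, 85, 62, 55, 55, 51, 36, 29, 45, 71, 73, 82, 124, 166, 169, 164, 163, 168]
```

```bash
python3 -m creep '[[[0.03,0.013,0],[0,-0.015,-0.001]],[[0.07,0.005,-0.12],[0,0,0]],[[0.07,0.005,-0.12],[0,0,0]],[[0.07,0.005,-0.12],[0,0,0]],[[0.04,0.002,-0.06],[0,0,0]],[[0,0,0],[0,0,0]],[[0,0,0],[0,0,0]]]';python3 -c "
from h import *
S=(.5552,-.0926,.052);o=(-.0452,0,.0727)
goal(.085,S,o);goal(.06,S,o);print(Rr.T@robot.get_state()['eef_pos'])"
```

```text
clock: 39.83
eef_pos: [0.4726, -0.0631, 0.2011]
orientation: [[-0.988, -0.063, 0.141], [-0.063, 0.998, 0.009], [-0.141, 0.0, -0.99]]
wrist_force: [0.3, -0.2, -4.1]
gripper_width: 0.167
shift [-0.004 -0.    -0.046] turn [-0.0003  0.0015 -0.0003]
shift [ 0.204  0.013 -0.407] turn [-0.0003  0.0015 -0.0003]
[ 0.46772522 -0.09260887  0.20107845]
```

```bash
python3 -m creep '[[[0.05,0.003,-0.1],[0,0.001,0]],[[0.06,0.004,-0.1],[0,0,0]],[[0.06,0.004,-0.1],[0,0,0]],[[0.05,0.003,-0.1],[0,0,0]],[[0.04,0.002,-0.1],[0,0,0]],[[0.02,0.002,-0.04],[0,0,0]],[[0,0,0],[0,0,0]]]';python3 -c "
from h import *
S=(.5552,-.0926,.052);o=(-.0452,0,.0727)
goal(.05,S,o);goal(.03,S,o)"
```

```text
clock: 40.7
eef_pos: [0.4908, -0.0623, 0.1665]
orientation: [[-0.988, -0.063, 0.14], [-0.062, 0.998, 0.009], [-0.14, -0.0, -0.99]]
wrist_force: [-0.1, -0.6, -4.4]
gripper_width: 0.167
shift [-0.016  0.005  0.025] turn [-0.      0.0007 -0.0001]
shift [ 0.151  0.015 -0.263] turn [-0.      0.0007 -0.0001]
```

```bash
python3 -m creep '[[[0.04,0.004,-0.08],[0,0,0]],[[0.05,0.004,-0.09],[0,0,0]],[[0.05,0.004,-0.09],[0,0,0]],[[0.05,0.003,-0.09],[0,0,0]],[[0.04,0.003,-0.06],[0,0,0]],[[0,0,0],[0,0,0]]]';python3 -c "
from h import *
S=(.5552,-.0926,.052);o=(-.0452,0,.0727)
goal(.02,S,o);goal(0,S,o)"
```

```text
clock: 41.45
eef_pos: [0.5058, -0.0613, 0.1402]
orientation: [[-0.988, -0.063, 0.14], [-0.062, 0.998, 0.009], [-0.141, -0.0, -0.99]]
wrist_force: [0.5, -0.0, -5.1]
gripper_width: 0.165
shift [-0.016  0.004  0.03 ] turn [0.     0.0009 0.    ]
shift [ 0.15   0.014 -0.259] turn [0.     0.0009 0.    ]
```

```bash
python3 -m creep '[[[0.04,0.003,-0.07],[0,0,0]],[[0.04,0.003,-0.06],[0,0,0]],[[0.03,0.002,-0.06],[0,0,0]],[[0.03,0.002,-0.05],[0,0,0]],[[0.02,0.001,-0.04],[0,0,0]],[[0,0,0],[0,0,0]]]';python3 -c "
from h import *
S=(.5552,-.0926,.052);o=(-.0452,0,.0727)
goal(0,S,o)"
```

```text
clock: 42.2
eef_pos: [0.5159, -0.0607, 0.1246]
orientation: [[-0.988, -0.062, 0.14], [-0.062, 0.998, 0.008], [-0.14, -0.001, -0.99]]
wrist_force: [-0.3, -0.2, -4.5]
gripper_width: 0.164
shift [-0.018  0.004  0.001] turn [0.0005 0.0006 0.0003]
```

```bash
python3 -m creep '[[[0.03,0.002,-0.06],[0,0,0]],[[0.03,0.002,-0.06],[0,0,0]]]';python3 -c "
from h import *
S=(.5552,-.0926,.052);o=(-.0452,0,.0727)
goal(0,S,o)"
```

```text
clock: 42.45
eef_pos: [0.5159, -0.0608, 0.1245]
orientation: [[-0.989, -0.061, 0.133], [-0.061, 0.998, 0.005], [-0.133, -0.003, -0.991]]
wrist_force: [-25.2, 0.3, 35.9]
gripper_width: 0.164
shift [-0.018  0.007  0.004] turn [ 0.0021 -0.0043  0.0013]
```

Seated on the floor, with the reaction along the lean. Relax, release and retract.

```bash
python3 -m creep '[[[-0.01,0,0.015],[0,-0.004,0]],[[0,0,0],[0,0,0]]]'; python3 -m creep '[[[0,0,0],[0,0,0]],[[0,0,0],[0,0,0]],[[0,0,0],[0,0,0]],[[0,0,0],[0,0,0]],[[0,0,0],[0,0,0]],[[-0.02,0,0.15],[0,0,0]],[[-0.04,0,0.3],[0,0,0]],[[-0.06,0,0.5],[0,0,0]],[[-0.08,0,0.6],[0,0,0]],[[-0.08,0,0.6],[0,0,0]],[[-0.04,0,0.3],[0,0,0]],[[0,0,0],[0,0,0]]]' -1
python3 - <<'E'
from h import *;import pickle
s=robot.get_state();print(s['wrist_force'],s['gripper_width'])
w=snap('wrist','w10.png');pickle.dump(s,open('w10.pkl','wb'));a=snap('scene','a10.png');t=snap('top','t10.png')
cv2.imwrite('pics/m10.png',np.clip(np.hstack([cv2.resize(w[60:330,110:380],(400,400)),cv2.resize(a[130:280,190:340],(400,400))])[:,:,::-1]*1.3,0,255).astype(np.uint8))
# changes in top view away from the robot/rack vs start
d=cv2.absdiff(t,cv2.imread('pics/b0.png')[:,:,::-1]).max(2)
for n,(x,y) in dict(tin=(256,237),reagent=(575,240),lamp=(291,415),beaker=(543,422),jar=(491,182),cap1=(370,438),cap2=(445,418),packets=(331,187)).items():
  x,y=int(x*.64),int(y*.64);print(n,int((d[y-14:y+15,x-14:x+15]>50).sum()))
E
```

```text
clock: 42.7
eef_pos: [0.516, -0.0606, 0.1267]
orientation: [[-0.988, -0.061, 0.142], [-0.061, 0.998, 0.005], [-0.142, -0.004, -0.99]]
wrist_force: [0.1, 0.9, -4.5]
gripper_width: 0.168
clock: 44.2
eef_pos: [0.4982, -0.0601, 0.2825]
orientation: [[-0.987, -0.062, 0.149], [-0.061, 0.998, 0.005], [-0.149, -0.004, -0.989]]
wrist_force: [-0.5, 0.4, -0.5]
gripper_width: 1.001
[-0.54212695  0.3848938  -0.54377397] 1.000796140896098
tin 0
reagent 0
lamp 0
beaker 512
jar 0
cap1 0
cap2 397
packets 0
```

View pics/m10.png

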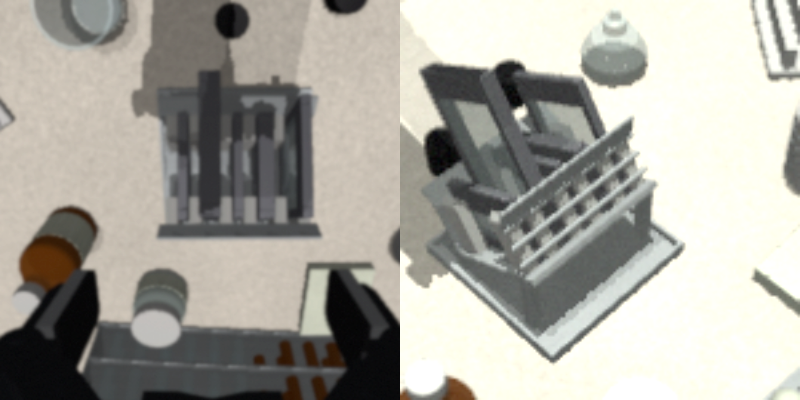

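Both cassettes stand leaning in slots 4 and 1, released, with the small plates in place. Handing in.

Run:
```python
from h import *
a=cv2.imread('pics/a0.png');b=cv2.imread('pics/a10.png');d=cv2.absdiff(a,b).max(2)
for n,(x,y) in dict(beaker=(247,322),capL=(322,292),capR=(361,252),lamp=(422,232)).items():
  x,y=int(x*.64),int(y*.64);print(n,int((d[y-8:y+9,x-8:x+9]>50).sum()))
robot.job_done()
```

```text
beaker 0
capL 84
capR 97
lamp 0
the job is handed in; nothing more can be done
```

The thin cassette is in narrow slot 4 and the thick one in wide slot 1. Both were lowered until they pressed on the slot floor, then released, and the job was handed in at about 44 s.

- **Two corrections on the way:** My first grip closed just above the thin cassette, because the fingertips sit about 31 mm behind the reported tool point. I then took the rack position from a misread crop. The arm also ran into its joint limits with the tool tilted along the slots. I put the thin cassette back in its stand and picked it up again at an angle, and gripped the thick one the same way.
- **Seating:** A light push at the bottom gave about 61 N (thin) and 44 N (thick), straight up the slot as the floor should. Both stopped within about 1 mm of the expected seated position. I did not measure the final foot positions or lean angles separately after release.
- **Small cassettes:** In the last picture both cassettes lean in their slots and the three small ones look undisturbed.
- **Bystanders:** The before/after pictures show no change at the tin, bottle, lamp, jar and packets. The beaker patch changed in the top view but not in the scene view. One cap's patch changed in the top view and both caps' patches changed in the scene view. I put this down to the arm, its shadow and the newly placed cassettes; the caps looked in place by eye, and I did not measure their positions.

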